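# Rack a primed sample board in the bench dryer and click its timer to five

### The job

Lean the primed sample board from the bench on the sloped rest, long edge on its two feet, and let go of it; then take it by its upper edge and stand it on its long edge in the free slot of the dryer's rack, leaving the two boards that already stand there in place. Then turn the dryer's timer dial clockwise, click by click, to five (the fifth mark after the off mark, where it must click in), without turning it past five, and let go.

Things in the scene. Friction and masses are not known exactly. Their poses are not given: they have to be found in the camera images.
- board_center (a point): centre of the sample board to be dried: a loose flat wooden board 150 x 64 x 9 mm, 0.07 to 0.13 kg, one face primed white, lying flat on the bench at first, apart from the dryer. x runs along the 150 mm length, y across the 64 mm width, z through the 9 mm thickness. Lying flat it can be gripped only across the 64 mm; leaning or standing, by its upper edge across the 9 mm
- rest: the sloped wooden rest (fixed), origin under it on the bench. Base plate 120 x 116 x 8 mm; two cheeks 14 mm wide, 49 mm to either side of the middle, up to 112 mm high, open 84 mm wide between them; fingers at the middle of the board pass through. The slope is 45 degrees from level and rises along its own +x (away to the right); at its lower end each cheek has a foot that stands 20 mm out
- rest_seat (a point): where the board's centre lies when it leans on the rest. x level, along the board's length; y up the slope; z square out of the slope. The board's lower long edge then sits on the feet, 32 mm down the slope, 60 mm above the bench, and its back lies on the cheeks
- dryer: bench dryer (fixed), origin on the bench under its tray: steel tray 170 x 345 mm, lips 12 mm high. On its +y end the rack, two aluminium combs 14 mm wide with three slots 50 mm apart along x (slots run along y); at its -y end a grey blower box 118 x 118 mm, 92 mm high, with the timer dial on top. Rack middle at y +90 mm, dial at y -130 mm
- free_slot (a point): middle of the floor of the one free slot, 16 mm above the bench; x level across the slot (through a standing board), y along it. The combs stand 50 mm to either side along y. Slots are 12 mm wide and 20 mm deep, with flared lips up to 30 mm above the floor (about 20 mm wide there). A board standing home has its centre 32 mm above this point, its top edge 64 mm
- rack_board_1_center (a point): centre of a like board that already stands on its long edge in one of the slots; same size and axes as the sample board (y upright, z across the slot)
- rack_board_2_center (a point): centre of the other like board that already stands in a slot; same size and axes
- dial_grip (a point): middle of the timer dial's bar grip, on the dial's upright axis, 115 mm above the bench. The dial is a black skirt of 68 mm diameter, its top 13 mm below this point, with a bar 64 mm long and 14 mm thick across it, up to 12 mm above this point. x points along the bar to the end with the white pointer line, z up. Grip the bar from above across the 14 mm
- timer_dial (a joint): timer dial angle, rad: 0 with the pointer at the off mark (side away from the robot), growing clockwise from above. It clicks in every 30 degrees (0.524): a sprung pawl resists with up to 0.2 N m, and past half-way snaps it to the next click. A mark at each click from 0 (off) to 10, longer at 0, 5, 10, and off broader. Starts at 0, 1 or 2; five is 2.618

How it is judged:
By the outcome, as a careful person would: the job done as asked, in the order asked, and still so for the second after the job is handed in, with the robot touching nothing.
It also fails if it takes over 70 s, if anything falls off the work surface, if the arm or the gripper's body presses on something with over 40 N, if the wrist force passes 120 N, or if a joint passes its speed limit or range.

### The arm

A 6-joint arm with a two-finger parallel gripper is mounted at the origin on the work surface; the furniture and walls round the work are solid. World frame = base frame: x ahead of the robot, y to its left, z up, the work surface at z = 0. Lengths are in m, angles in rad, forces in N, time in s.
With the tool pointing down it reaches from about 0.375 to 0.975 m from the base axis. Payload 3.8 kg.
Tool frame: the origin (TCP) lies on the mounting face of the last link; the fingertips stand 173 mm ahead of it and the grasp point (between the pads) lies 155 mm ahead of it; z points along the fingers, y is the direction in which the jaws open and shut (so a half turn about z gives the same grasp; the last joint's range is limited). The gripper opens to 85 mm and grips with 20 to 120 N. Pads are 22 mm wide; open, the fingers measure 114 mm over their backs; the gripper's body (76 mm by 85 mm) begins 54 mm behind the grasp point. The pads swing forward as they close: fully open they stand 13 mm farther back than shut.
Start: joints at [-1.157, 0.264, 1.604, -0, 1.274, -0.037], TCP at [0.294, -0.608, 0.405] pointing down, gripper open.
Joint ranges: [-2.63, 2.63], [-0.94, 2.18], [0.31, 2.57], [-1.31, 4.45], [0, 2.66], [-2.55, 2.55]. Speed limits (rad/s): [2.57, 2.57, 3.14, 3.14, 3.14, 3.14].

### API

Orientations are given as a rotation vector (axis times angle).
In Python, from workcell import bot gives the robot as it stands.
- The arm moves only by the shell command python3 -m jog 'ROWS' [FORCE]. ROWS is JSON, a list that holds one entry, the list of rows, each a list of 7 numbers: the closure, from 0 (fully open) to 1 (shut), then the shift along the tool's x, y, z in cm, then the turn, a rotation vector about the tool's x, y, z in rad. A call has 1 to 12 rows; each row is the pose to reach, as a shift and turn from the pose commanded when the call began, along the tool's axes at that moment; what a row does not reach only later rows make up. A row lasts 1/8 s, in which the tool goes at most 62.5 mm and 10.7 degrees, less where a joint would pass 70% of its speed; a pose out of reach is approached as far as the arm can. A call with a gripper value outside its range is refused whole. The fingers move at their own pace and stop on an object; FORCE is the grip in N (left out, the last holds). Time passes only in rows, so rows that repeat a pose let the fingers close. It gives the time, the measured TCP pose, the force and the opening at its end, in the units of the state.
- bot.read_state(): the state, without advancing time (a new reading comes with each control period).
- bot.read_camera(name): name is "side" or "top" or "wrist"; returns the picture (400x640x3 uint8, red, green, blue); there is no depth.
- bot.camera_model(name): a dict with "intrinsics" (3x3 intrinsics, pixels), "rvec" (rotation vector, rad) and "tvec" (3), from world to camera coordinates, as OpenCV has them. Camera axes: x right, y down, z forward; pixel columns grow to the right and rows downward; lengths in m; the calibration is good to about 2 mm. A picture is of the moment at which its call begins: read the wrist's pose just before it. camera_model takes no time and is no camera call; for the wrist camera it gives the pose at the moment of the call.
- bot.finish_job(): hands the job in, once; it reports no verdict.
The state is a dict: "time": time; "q": joint angles; "joint_vel": joint speeds; "joint_torque": joint torques, N m; "tool_pos": TCP position; "tcp_rot": TCP orientation; "wrist_force": force on the tool from outside, world axes, zero at the start; "torque": the same for the moment, N m; "width": opening from 0.0 (shut) to 1.0 (fully open).
Only numpy, scipy, OpenCV 4.12 (cv2) and the standard library are available. Lean on these libraries where they do the work, as an engineer would, in place of code of your own. Each camera call takes 0.05 s, during which the arm holds its last target.

## Working session

There is one attempt and no reset: what is moved stays moved. The work goes in short steps, Python scripts to look and compute and a shell command to move; the robot and the scene stay as the last step left them, time stands still between calls to the robot, and variables do not carry over. Pictures are saved under pics/ and viewed, and the job is handed in when it is done.

```bash
ls; mkdir -p pics
python3 - <<'E'
from workcell import bot
import cv2
for n in ("side","top","wrist"):
    m=bot.camera_model(n); im=bot.read_camera(n); cv2.imwrite(f"pics/{n}0.png",im[:,:,::-1]); print(n,m)
print(bot.read_state())
E
```

```text
pics
side {'intrinsics': array([[463.50339454,   0.        , 316.8661548 ],
       [  0.        , 463.50339454, 207.22068496],
       [  0.        ,   0.        ,   1.        ]]), 'rvec': array([ 0.51372623, -2.5153006 ,  1.489652  ]), 'tvec': array([0.45186081, 0.18560932, 1.19943931])}
top {'intrinsics': array([[426.02979817,   0.        , 315.6833591 ],
       [  0.        , 426.02979817, 204.46736596],
       [  0.        ,   0.        ,   1.        ]]), 'rvec': array([ 2.02499389, -2.20010844,  0.21905233]), 'tvec': array([0.04843534, 0.5143662 , 1.28025784])}
wrist {'intrinsics': array([[345.17841698,   0.        , 316.61009304],
       [  0.        , 345.17841698, 200.98736905],
       [  0.        ,   0.        ,   1.        ]]), 'rvec': array([-2.46395662,  1.54472294,  0.21047909]), 'tvec': array([-0.67372898, -0.03348264,  0.37754031])}
{'time': 0.15, 'q': array([-1.15692122e+00,  2.64578688e-01,  1.60507085e+00, -2.54281087e-05,
        1.27369419e+00, -3.69036387e-02]), 'joint_vel': array([ 0.00079881, -0.00378051, -0.00375014,  0.00113817,  0.00157828,
       -0.00041369]), 'joint_torque': array([-1.67343464e-03, -5.15907454e+01, -3.67959273e+01, -2.76370365e-04,
        8.08793062e-03,  2.29611146e-05]), 'tool_pos': array([ 0.29396041, -0.60733339,  0.40364302]), 'tcp_rot': array([-3.06045808e+00, -7.01729691e-01,  5.52584374e-04]), 'wrist_force': array([ 0.13380437, -0.35879697, -0.86696624]), 'torque': array([ 0.03426746,  0.0497664 , -0.01215102]), 'width': 1.0023472789951886}
```

View pics/side0.png

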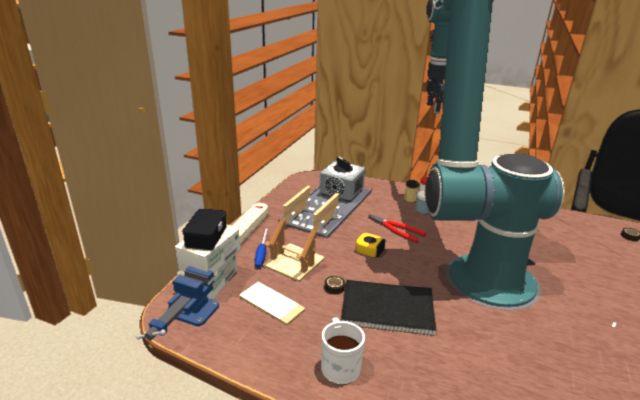

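View pics/top0.png

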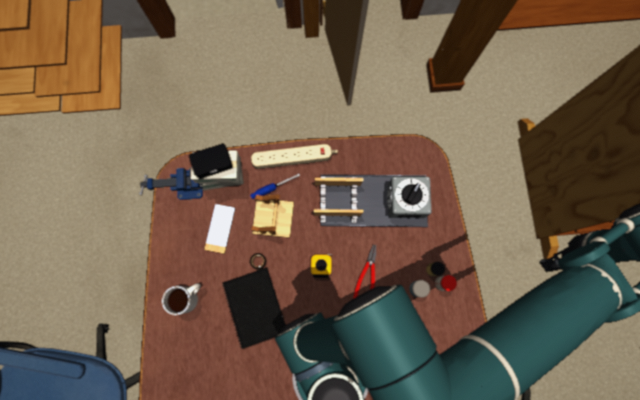

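View pics/wrist0.png

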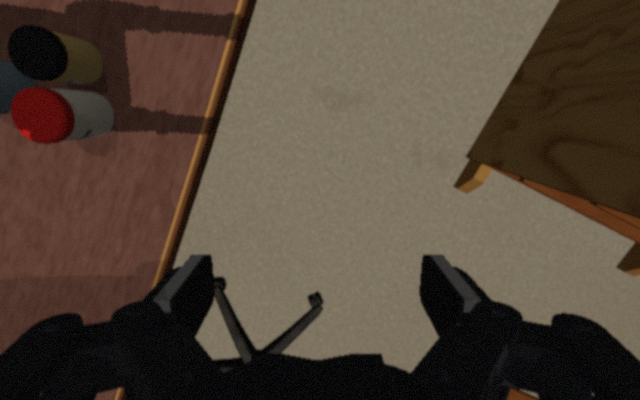

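The top view shows the board at about (219,228), the rest at (273,217), the rack at (338,197) and the dial at (411,196). I'll measure on enlarged crops.

```bash
cat > h.py <<'E'
import numpy as np, cv2
from workcell import bot
from scipy.spatial.transform import Rotation as R
def ray(m,uv):
    Rm=cv2.Rodrigues(np.array(m["rvec"]))[0]; t=np.array(m["tvec"])
    d=Rm.T@np.linalg.solve(m["intrinsics"],np.array([uv[0],uv[1],1.])); return -Rm.T@t,d
def plane(m,uv,z):
    c,d=ray(m,uv); return c+d*(z-c[2])/d[2]
def proj(m,p):
    return cv2.projectPoints(np.array(p,float).reshape(-1,3),np.array(m["rvec"]),np.array(m["tvec"]),m["intrinsics"],None)[0].reshape(-1,2)
def tri(m1,u1,m2,u2):
    a,d=ray(m1,u1); b,e=ray(m2,u2); d/=np.linalg.norm(d); e/=np.linalg.norm(e)
    s=np.linalg.lstsq(np.c_[d,-e],b-a,rcond=None)[0]; p=a+d*s[0]; q=b+e*s[1]
    return (p+q)/2,np.linalg.norm(p-q)
def crop(im,x0,y0,x1,y1,k,name):
    cv2.imwrite("pics/"+name,cv2.resize(im[y0:y1,x0:x1],None,fx=k,fy=k,interpolation=cv2.INTER_CUBIC))
E
python3 - <<'E'
from h import *
t=cv2.imread("pics/top0.png"); s=cv2.imread("pics/side0.png")
crop(t,190,140,450,270,3,"tc.png"); crop(s,230,140,430,330,4,"sc.png") if 0 else crop(s,235,145,385,325,4*0.83,"sc.png")
mt=bot.camera_model("top"); ms=bot.camera_model("side")
g=(t.min(2)>150).astype(np.uint8)
for n,i,m,roi,zz in(("top",t,mt,(195,195,245,260),.009),("side",s,ms,(235,270,310,330),.009)):
    x0,y0,x1,y1=roi; hsv=cv2.cvtColor(i,cv2.COLOR_BGR2HSV)[y0:y1,x0:x1]
    mk=(hsv[:,:,2]>165).astype(np.uint8)
    c=max(cv2.findContours(mk,0,1)[0],key=cv2.contourArea)
    w=np.array([plane(m,p+np.array([x0,y0]),zz)[:2] for p in c[:,0,:].astype(float)],np.float32)
    r=cv2.minAreaRect(w*1000); print(n,r,cv2.boxPoints(r))
E
```

```text
top ((474.9029235839844, 319.39422607421875), (67.38715362548828, 152.7001190185547), 74.64910125732422) [[392.35712 307.11487]
 [539.6093  266.6906 ]
 [557.4487  331.67358]
 [410.19653 372.09784]]
side ((479.53076171875, 303.9104919433594), (175.7191619873047, 213.14923095703125), 23.05455207824707) [[356.9529  367.5668 ]
 [440.42374 171.44127]
 [602.10864 240.25418]
 [518.6378  436.3797 ]]
```

View pics/tc.png

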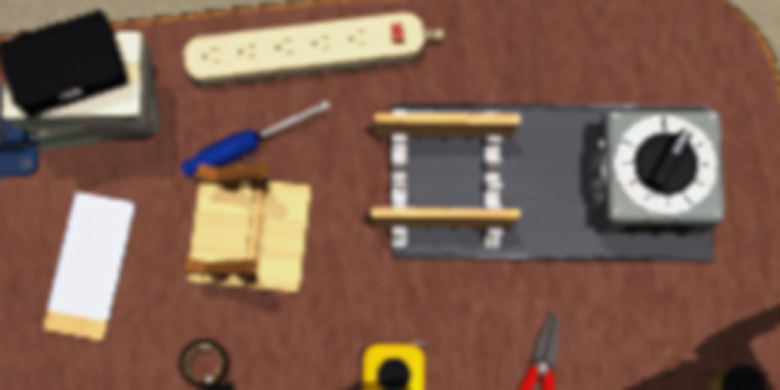

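View pics/sc.png

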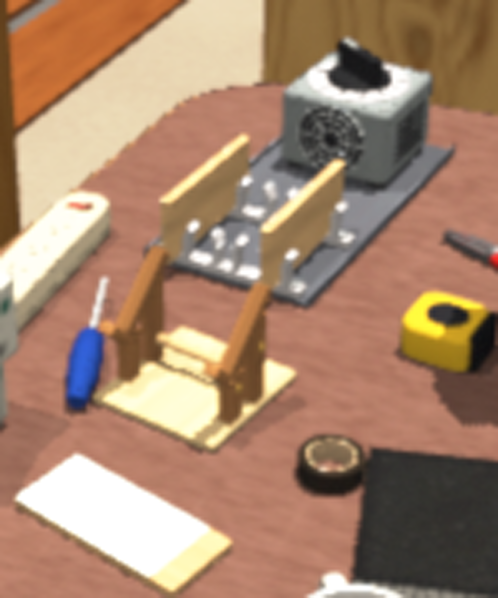

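```bash
cat >> h.py <<'E'
def goto(pos,zdir,ydir):
    "shift (cm, tool axes) and rotvec from the measured pose to TCP pose with tool z=zdir, y~ydir"
    s=bot.read_state(); R0=R.from_rotvec(s["tcp_rot"])
    z=np.array(zdir,float); z/=np.linalg.norm(z); y=np.array(ydir,float); y-=z*(y@z); y/=np.linalg.norm(y)
    R1=R.from_matrix(np.c_[np.cross(y,z),y,z])
    print("shift cm",np.round(R0.inv().apply(np.array(pos)-s["tool_pos"])*100,2),"turn",np.round((R0.inv()*R1).as_rotvec(),4), "deg",np.round(np.degrees((R0.inv()*R1).magnitude()),1))
def st():
    s=bot.read_state(); M=R.from_rotvec(s["tcp_rot"]).as_matrix()
    print("t",round(s["time"],2),"tcp",np.round(s["tool_pos"],4),"y",np.round(M[:,1],3),"z",np.round(M[:,2],3),"F",np.round(s["wrist_force"],1),"w",round(s["width"],3),"q",np.round(s["q"],2))
E
python3 - <<'E'
from h import *
st()
m=bot.camera_model("wrist"); s=bot.read_state(); R0=R.from_rotvec(s["tcp_rot"])
c,d=ray(m,(320,200)); print("cam in tool",R0.inv().apply(c-s["tool_pos"]),"axis",R0.inv().apply(d), "imgx",R0.inv().apply(cv2.Rodrigues(m["rvec"])[0][0]))
mt=bot.camera_model("top"); ms=bot.camera_model("side")
P=lambda u,v:(190+u/3,140+v/3)
S=lambda u,v:(235+u/3.32,145+v/3.32)
print("cam",ray(mt,(0,0))[0],ray(ms,(0,0))[0])
for n,p,z in(("boardA l",(375,124),.08),("boardA r",(520,119),.08),("boardB l",(370,213),.08),("boardB r",(520,213),.08),("tray tl",(395,105),.012),("tray bl",(393,258),.012),("tray br",(712,260),.012),("dial",(666,163),.11),("rest base tr",(311,184),.008),("base br",(300,290),.008),("base bl",(188,285),.008)):
    print(n,np.round(plane(mt,P(*p),z),3))
for n,p,z in(("base near corner",(210,448),.008),("base right",(295,375),.008),("base left",(95,395),.008)):
    print("S",n,np.round(plane(ms,S(*p),z),3))
print("bar ends", [np.round(plane(ms,S(*p),z),3) for p in((160,335),(215,370)) for z in (.02,.05)], [np.round(plane(mt,P(*p),z),3) for p in((258,185),(255,275)) for z in (.02,.05)])
goto([.43,.2,.45],[0,0,-1],[.264,.965,0])
E
```

```text
t 0.15 tcp [ 0.294  -0.6073  0.4036] y [ 0.436 -0.9   -0.002] z [-0.001  0.002 -1.   ] F [ 0.1 -0.4 -0.9] w 1.002 q [-1.16  0.26  1.61 -0.    1.27 -0.04]
cam in tool [ 0.06753057 -0.00020507  0.03177865] axis [-0.26204595  0.00996778  0.96505813] imgx [-2.03885131e-04  9.99999958e-01 -2.07726109e-04]
cam [0.24587357 0.0192303  1.35836486] [0.07390318 1.06572957 0.73214921]
boardA l [0.584 0.002 0.08 ]
boardA r [ 0.577 -0.148  0.08 ]
boardB l [0.491 0.015 0.08 ]
boardB r [ 0.479 -0.137  0.08 ]
tray tl [ 0.622 -0.022  0.012]
tray bl [ 0.454 -0.006  0.012]
tray br [ 0.423 -0.343  0.012]
dial [ 0.512 -0.284  0.11 ]
rest base tr [0.542 0.076 0.008]
base br [0.428 0.095 0.008]
base bl [0.443 0.214 0.008]
S base near corner [0.45  0.217 0.008]
S base right [0.426 0.103 0.008]
S base left [0.561 0.193 0.008]
bar ends [array([0.543, 0.111, 0.02 ]), array([0.523, 0.152, 0.05 ]), array([0.481, 0.138, 0.02 ]), array([0.464, 0.178, 0.05 ])] [array([0.543, 0.132, 0.02 ]), array([0.537, 0.129, 0.05 ]), array([0.446, 0.141, 0.02 ]), array([0.442, 0.138, 0.05 ])]
shift cm [ 47.42 -66.75  -4.52] turn [-7.0000e-04 -2.1000e-03 -2.4238e+00] deg 138.9
```

```bash
python3 -m jog '[[[0,5,-6,-1,0,0,-0.17],[0,10,-12,-2,0,0,-0.35],[0,14,-19,-3,0,0,-0.52],[0,18,-26,-4,0,0,-0.7],[0,22,-32,-4.5,0,0,-0.87],[0,27,-38,-4.5,0,0,-1.05],[0,31,-44,-4.5,0,0,-1.22],[0,35,-50,-4.5,0,0,-1.4],[0,39,-56,-4.5,0,0,-1.57],[0,44,-62,-4.5,0,0,-1.75],[0,47.4,-66.7,-4.5,0,0,-1.92],[0,47.4,-66.7,-4.5,0,0,-2.1]]]' && python3 -m jog '[[[0,0,0,0,0,0,-0.18],[0,0,0,0,0,0,-0.324],[0,0,0,0,0,0,-0.324],[0,0,0,0,0,0,-0.324]]]'
python3 - <<'E'
from h import *
st()
import pickle
m=bot.camera_model("wrist"); im=bot.read_camera("wrist"); st(); cv2.imwrite("pics/w1.png",im[:,:,::-1]); pickle.dump(m,open("m1.pkl","wb"))
t=bot.read_camera("top"); cv2.imwrite("pics/t1.png",t[:,:,::-1])
E
```

```text
time: 1.65
tool_pos: [0.4169, 0.1312, 0.4495]
tcp_rot: [0.905, 3.007, 0.0]
wrist_force: [0.8, -0.8, -1.0]
width: 1.003
time: 2.15
tool_pos: [0.4172, 0.1289, 0.4493]
tcp_rot: [-0.422, -3.113, 0.0]
wrist_force: [0.5, 1.0, -0.8]
width: 1.001
t 2.15 tcp [0.4172 0.1289 0.4493] y [ 0.266  0.964 -0.   ] z [-0. -0. -1.] F [ 0.5  1.  -0.8] w 1.001 q [ 0.24 -0.23  2.02  0.    1.35 -1.06]
t 2.2 tcp [0.4172 0.1288 0.4493] y [ 0.266  0.964 -0.   ] z [-0.  0. -1.] F [-0.1  0.2  1.2] w 1.004 q [ 0.24 -0.23  2.02  0.    1.35 -1.06]
```

View pics/w1.png

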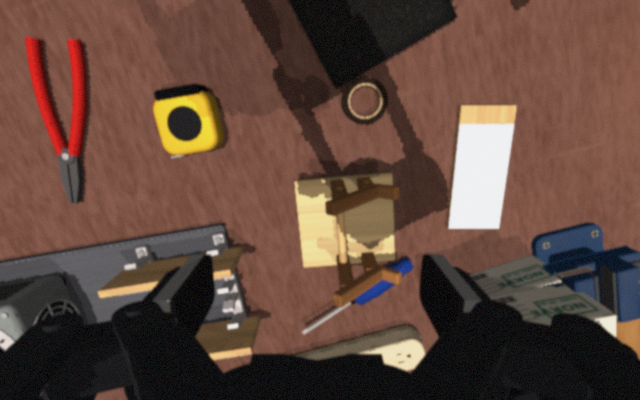

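Run:
```python
from h import *
im=cv2.imread("pics/w1.png")
crop(im,280,155,440,315,4.9/1.32,"w1r.png"); crop(im,80,215,270,365,4,"w1k.png"); crop(im,440,95,525,240,4,"w1b.png")
```

```text
(no output)
```

View pics/w1r.png

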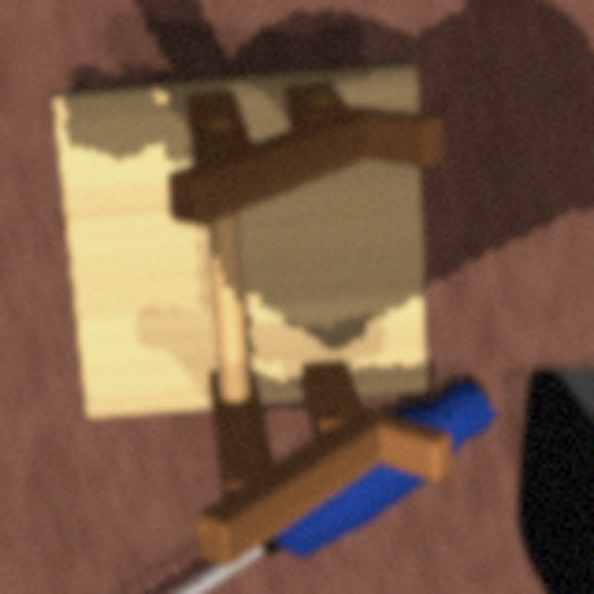

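View pics/w1k.png

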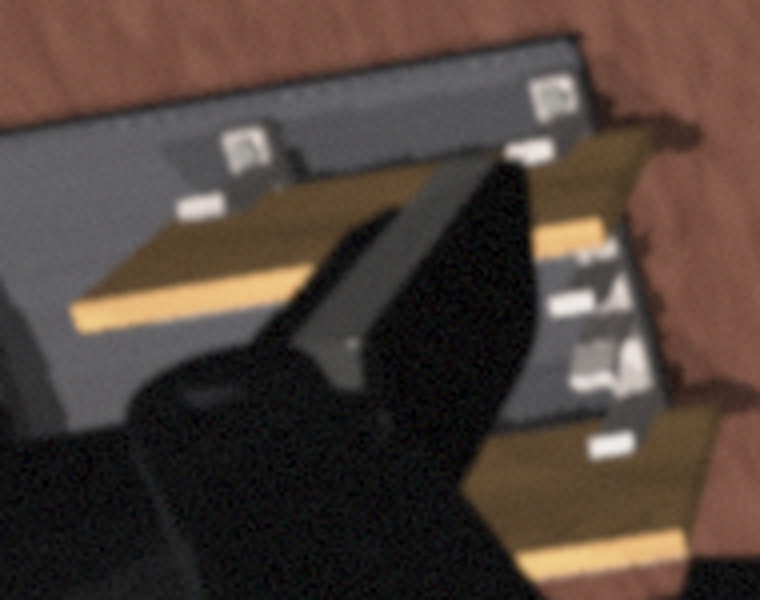

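View pics/w1b.png

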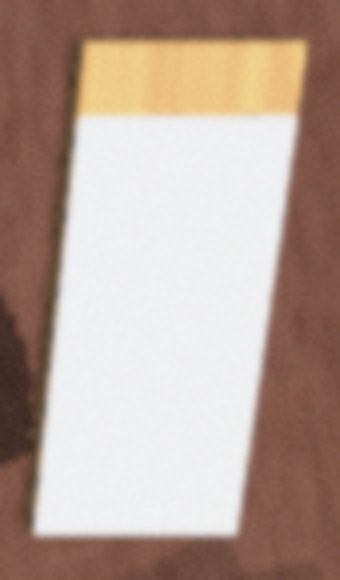

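Run:
```python
from h import *
import pickle
m=pickle.load(open("m1.pkl","rb"))
im=cv2.imread("pics/w1.png")
x0,y0,x1,y1=440,95,525,240
h=cv2.cvtColor(im,cv2.COLOR_BGR2HSV)[y0:y1,x0:x1]
c=max(cv2.findContours((h[:,:,2]>150).astype(np.uint8),0,1)[0],key=cv2.contourArea)
w=np.array([plane(m,p+np.array([x0,y0]),.009)[:2]*1000 for p in c[:,0,:].astype(float)],np.float32)
r=cv2.minAreaRect(w); print("board",r,cv2.boxPoints(r))
k=160*4.9/1.32//1/160
q=lambda u,v:(280+(u+.5)/3.712-.5,155+(v+.5)/3.712-.5)
cor=[plane(m,q(*p),.008)[:2] for p in((55,97),(418,67),(430,388),(88,418))]; print("base",np.round(cor,4), "center",np.mean(cor,0))
for i in range(4): print(np.linalg.norm(cor[i]-cor[i-1]))
e=[cor[0]-cor[1],cor[3]-cor[2]]; print("+x dir",[np.degrees(np.arctan2(*v[::-1])) for v in e]); e=[cor[0]-cor[3],cor[1]-cor[2]]; print("ydir",[np.degrees(np.arctan2(*v[::-1])) for v in e])
for n,p,z in(("cheek top near",(172,178),.112),("cheek top far",(200,518),.112),("near top inner",(175,215),.11),):print(n,plane(m,q(*p),z))
kk=lambda u,v:(80+(u+.5)/4-.5,215+(v+.5)/4-.5)
B=[plane(m,kk(*p),.08) for p in((72,308),(600,222),(605,245),(80,330))]; print("B near board",np.round(B,4))
B=[plane(m,kk(*p),.08) for p in((685,533),(688,558),(520,558),(530,582))]; print("A",np.round(B,4))
B=[plane(m,kk(*p),.012) for p in((578,37),(0,130),(665,395))]; print("tray",np.round(B,4))
```

```text
board ((475.9435119628906, 317.1055603027344), (65.74381256103516, 151.06732177734375), 74.63507843017578) [[394.39966 305.4224 ]
 [540.0675  265.39474]
 [557.48737 328.78873]
 [411.81952 368.81638]]
base [[0.4298 0.0979]
 [0.4516 0.2142]
 [0.5635 0.1944]
 [0.5428 0.0766]] center [0.49693688 0.14577806]
0.11505162419006565
0.11824840113590841
0.11366428862691025
0.11952741840486687
+x dir [np.float64(-100.63945196853423), np.float64(-99.97135231742737)]
ydir [np.float64(169.32854882410388), np.float64(169.9687993322619)]
cheek top near [0.43759534 0.13256059 0.112     ]
cheek top far [0.53066664 0.11529015 0.112     ]
near top inner [0.44767239 0.13068643 0.11      ]
B near board [[ 0.4776 -0.1358  0.08  ]
 [ 0.4916  0.0118  0.08  ]
 [ 0.4984  0.0109  0.08  ]
 [ 0.4844 -0.1365  0.08  ]]
A [[ 0.5908  0.0029  0.08  ]
 [ 0.5991  0.0011  0.08  ]
 [ 0.5862 -0.0457  0.08  ]
 [ 0.5947 -0.0457  0.08  ]]
tray [[ 0.4581 -0.0011  0.012 ]
 [ 0.4388 -0.1877  0.012 ]
 [ 0.5855 -0.0155  0.012 ]]
```

Run:
```python
from h import *
import pickle
m=pickle.load(open("m1.pkl","rb")); t=cv2.imread("pics/t1.png"); crop(t,180,180,320,260,5.5,"t1r.png")
mt=bot.camera_model("top")
q=lambda u,v:(280+(u+.5)/3.712-.5,155+(v+.5)/3.712-.5)
a=np.radians(-100.2); ex=np.array([np.cos(a),np.sin(a)]); ey=np.array([-ex[1],ex[0]]); c0=np.array([.497,.1457])
def f(p,z):
    w=plane(m,q(*p),z); d=w[:2]-c0; return np.round([d@ex*1000,d@ey*1000,z*1000],1)
for n,p,zs in(("peak near",(172,180),(.105,.112)),("peak far outer",(205,540),(.105,.112)),("kink near outer",(350,112),(.05,.057,.065)),("foot tip near outer",(440,118),(.06,.072,.08)),("kink far outer",(385,455),(.05,.057,.065)),("kink far inner",(378,418),(.05,.057,.065)),("foot tip far inner",(448,437),(.06,.072,.08))):
    print(n,[f(p,z) for z in zs])
```

```text
peak near [array([ 23.5, -53.6, 105. ]), array([ 23.5, -55.6, 112. ])]
peak far outer [array([ 23.1,  49.5, 105. ]), array([ 23.2,  45.2, 112. ])]
kink near outer [array([-30.4, -54. ,  50. ]), array([-29.4, -55.6,  57. ]), array([-28.2, -57.6,  65. ])]
foot tip near outer [array([-54.5, -52.2,  60. ]), array([-51.9, -55.3,  72. ]), array([-50.1, -57.3,  80. ])]
kink far outer [array([-36.2,  58.3,  50. ]), array([-35. ,  54.4,  57. ]), array([-33.7,  50.1,  65. ])]
kink far inner [array([-34.5,  45.2,  50. ]), array([-33.4,  41.7,  57. ]), array([-32.1,  37.6,  65. ])]
foot tip far inner [array([-54. ,  48.5,  60. ]), array([-51.4,  42.1,  72. ]), array([-49.6,  37.8,  80. ])]
```

View pics/t1r.png

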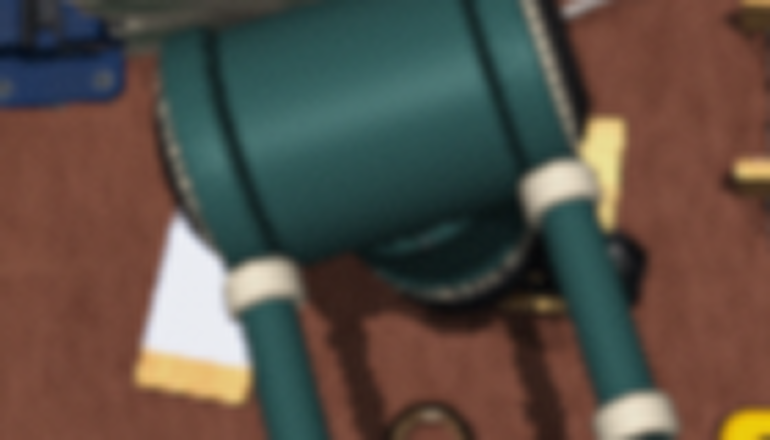

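The wrist view puts the board centre at about (0.476, 0.318) with its length at -15.4°. The size reads 66x151 mm against the given 64x150. The rest centre is about (0.497, 0.146), with +x at -100.2°. Next I'll move above the board.

Run:
```python
from h import *
goto([.4757,.3178,.23],[0,0,-1],[.2656,.964,0])
```

```text
shift cm [-0.61 19.78 21.93] turn [-0.     -0.     -0.0001] deg 0.0
```

```bash
python3 -m jog '[[[0,-0.1,4,4,0,0,0],[0,-0.3,8,8,0,0,0],[0,-0.4,12,12,0,0,0],[0,-0.6,16,16,0,0,0],[0,-0.6,19.8,19.8,0,0,0],[0,-0.6,19.8,21.9,0,0,0],[0,-0.6,19.8,21.9,0,0,0],[0,-0.6,19.8,21.9,0,0,0]]]'
python3 - <<'E'
from h import *
m=bot.camera_model("wrist"); im=bot.read_camera("wrist")[:,:,::-1].copy(); st(); cv2.imwrite("pics/w2.png",im)
h=cv2.cvtColor(im,cv2.COLOR_BGR2HSV); mk=((h[:,:,2]>150)).astype(np.uint8)
c=max(cv2.findContours(mk,0,1)[0],key=cv2.contourArea)
w=np.array([plane(m,p,.009)[:2]*1000 for p in c[:,0,:].astype(float)],np.float32)
r=cv2.minAreaRect(w); print("board",r)
goto([.4757,.3178,.1705],[0,0,-1],[.2656,.964,0])
E
```

```text
time: 3.25
tool_pos: [0.4757, 0.3182, 0.2313]
tcp_rot: [0.42, 3.113, 0.001]
wrist_force: [0.1, -0.2, 0.8]
width: 1.001
t 3.3 tcp [0.476  0.3183 0.2319] y [0.265 0.964 0.002] z [ 0.002  0.001 -1.   ] F [ 0.2 -0.1  0.6] w 1.001 q [ 0.55  0.24  1.98 -0.    0.92 -0.76]
board ((477.23004150390625, 316.9493408203125), (63.74306869506836, 149.6031951904297), 74.10746002197266)
shift cm [ 0.02 -0.07  6.14] turn [0.0017 0.0016 0.0009] deg 0.1
```

View pics/w2.png

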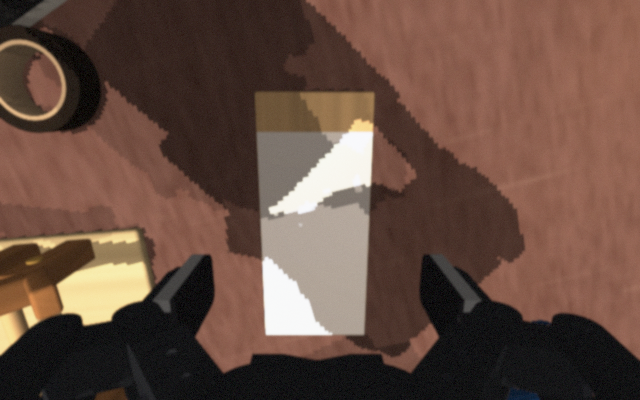

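The board lies centred between the fingers, its corners at (255,93), (374,93), (363,334) and (266,334).

```bash
python3 -m jog '[[[0,0,-0.1,2.5,0,0,0],[0,0,-0.1,5,0,0,0],[0,0,-0.1,6.1,0,0,0],[0,0,-0.1,6.1,0,0,0],[0.3,0,-0.1,6.1,0,0,0],[0.5,0,-0.1,6.1,0,0,0],[0.5,0,-0.1,6.1,0,0,0],[0.5,0,-0.1,6.1,0,0,0]]]' 50
python3 - <<'E'
from h import *
st()
E
```

```text
time: 4.3
tool_pos: [0.476, 0.3181, 0.1714]
tcp_rot: [0.417, 3.111, 0.003]
wrist_force: [-0.8, -0.1, 6.3]
width: 0.726
t 4.3 tcp [0.476  0.3181 0.1714] y [0.264 0.965 0.002] z [ 0.003  0.002 -1.   ] F [-0.8 -0.1  6.3] w 0.726 q [ 0.55  0.32  2.01 -0.    0.81 -0.76]
```

```bash
python3 -m jog '[[[0.5,0,0,-0.3,0,0,0],[0.5,0,0,-1,0,0,0],[0.5,0,0,-3,0,0,0],[0.5,0,0,-5,0,0,0],[0.5,0,0,-5,0,0,0]]]'
python3 - <<'E'
from h import *
im=bot.read_camera("wrist")[:,:,::-1].copy(); st(); cv2.imwrite("pics/w3.png",im)
im=bot.read_camera("side")[:,:,::-1].copy(); crop(im,200,200,360,330,4,"s3.png")
E
```

```text
time: 4.92
tool_pos: [0.4763, 0.3184, 0.2227]
tcp_rot: [0.417, 3.109, 0.006]
wrist_force: [1.5, 0.3, -1.5]
width: 0.725
t 4.97 tcp [0.4757 0.318  0.2213] y [0.264 0.965 0.003] z [ 0.003  0.002 -1.   ] F [-0.6  0.9 -1.3] w 0.73 q [ 0.55  0.25  1.99  0.    0.9  -0.76]
```

View pics/w3.png

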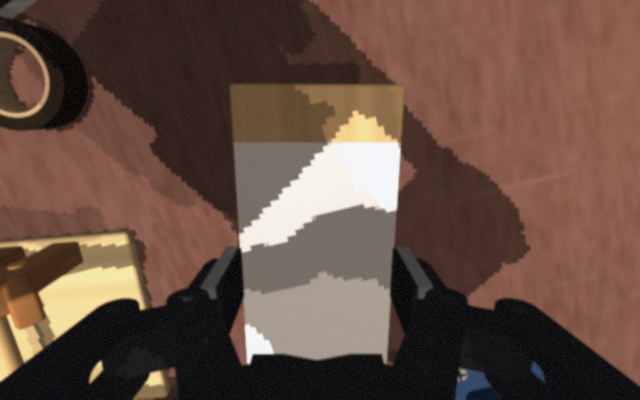

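View pics/s3.png

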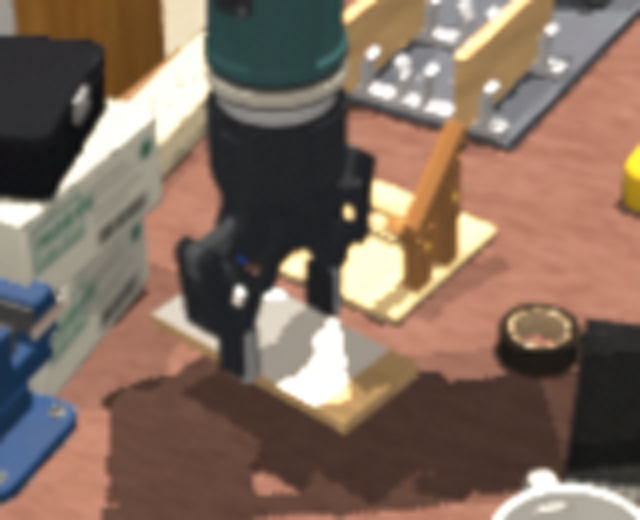

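Run:
```python
from h import *
im=bot.read_camera("top")[:,:,::-1].copy(); cv2.imwrite("pics/t3.png",im)
mt=bot.camera_model("top"); ms=bot.camera_model("side")
for z in (0.08,.12,.16): print(z,[np.round(plane(mt,p,z),3) for p in((241,152),(241,185),(191,152),(193,188),(230,165))])
# side: black top near-left corner, box right edge
print("tri black corner",tri(mt,(190+125/3,140+75/3),ms,(208,240)))
print("tri box top right near", tri(mt,(190+155/3,140+100/3),ms,(238,228)))
```

```text
0.08 [array([0.699, 0.226, 0.08 ]), array([0.592, 0.231, 0.08 ]), array([0.712, 0.384, 0.08 ]), array([0.595, 0.38 , 0.08 ]), array([0.659, 0.263, 0.08 ])]
0.12 [array([0.685, 0.22 , 0.12 ]), array([0.581, 0.225, 0.12 ]), array([0.698, 0.372, 0.12 ]), array([0.584, 0.369, 0.12 ]), array([0.646, 0.255, 0.12 ])]
0.16 [array([0.67 , 0.214, 0.16 ]), array([0.57 , 0.218, 0.16 ]), array([0.683, 0.361, 0.16 ]), array([0.573, 0.358, 0.16 ]), array([0.633, 0.248, 0.16 ])]
tri black corner (array([0.66607084, 0.26049583, 0.09043663]), np.float64(0.022175600485377096))
tri box top right near (array([0.61565447, 0.22058919, 0.12051981]), np.float64(0.0024176805736586216))
```

View pics/t3.png

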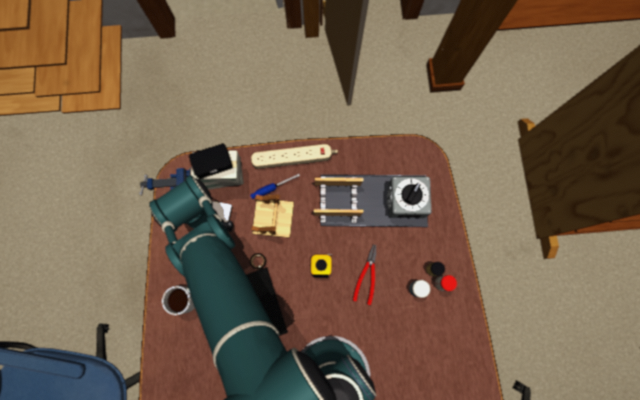

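```bash
cat >> h.py <<'E'
a=np.radians(-100.2); EX=np.array([np.cos(a),np.sin(a),0]); EZ=np.array([0,0,1.])
N=(-EX+EZ)/2**.5; U=(EX+EZ)/2**.5
SEAT=np.array([.497,.1457,0])-.0123*EX+.0826*EZ
E
python3 - <<'E'
from h import *
print(SEAT,N,U)
goto([.4757,.318,.27],-N,-U)
goto(SEAT+.006*U+(.167+.06)*N,-N,-U)
E
```

```text
[0.49917814 0.15780561 0.0826    ] [0.12521782 0.69593139 0.70710678] [-0.12521782 -0.69593139  0.70710678]
shift cm [-0.07  0.08 -5.06] turn [ 0.7849 -0.0349 -0.0842] deg 45.3
shift cm [-5.17  0.81 -2.79] turn [ 0.7849 -0.0349 -0.0842] deg 45.3
```

```bash
python3 -m jog '[[[0.5,0,0,-3,0,0,0],[0.5,0,0,-5,0.16,-0.007,-0.017],[0.5,0,0,-5,0.31,-0.014,-0.033],[0.5,0,0,-5,0.47,-0.021,-0.05],[0.5,0,0,-5,0.63,-0.028,-0.067],[0.5,0,0,-5,0.785,-0.035,-0.084],[0.5,0,0,-5,0.785,-0.035,-0.084],[0.5,-3,0.4,-5,0.785,-0.035,-0.084],[0.5,-5.2,0.8,-4,0.785,-0.035,-0.084],[0.5,-5.2,0.8,-2.8,0.785,-0.035,-0.084],[0.5,-5.2,0.8,-2.8,0.785,-0.035,-0.084]]]'
python3 - <<'E'
from h import *
im=bot.read_camera("wrist")[:,:,::-1].copy(); st(); cv2.imwrite("pics/w4.png",im)
im=bot.read_camera("side")[:,:,::-1].copy(); crop(im,200,160,360,300,4,"s4.png")
goto(SEAT+.005*U+(.167+.002)*N,-N,-U)
E
```

```text
time: 6.45
tool_pos: [0.5264, 0.3108, 0.2453]
tcp_rot: [-0.252, -2.826, 1.173]
wrist_force: [0.7, -0.7, -1.4]
width: 0.728
t 6.5 tcp [0.5264 0.311  0.2461] y [ 0.124  0.695 -0.708] z [-0.127 -0.697 -0.706] F [-0.8 -0.8 -0.4] w 0.73 q [ 0.63  0.49  1.71 -0.51  1.57 -0.59]
shift cm [-0.03  0.09  5.73] turn [-0.001  -0.0011  0.0007] deg 0.1
```

View pics/w4.png

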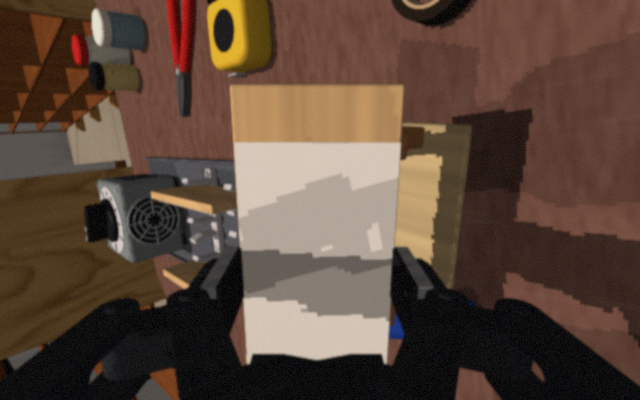

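View pics/s4.png

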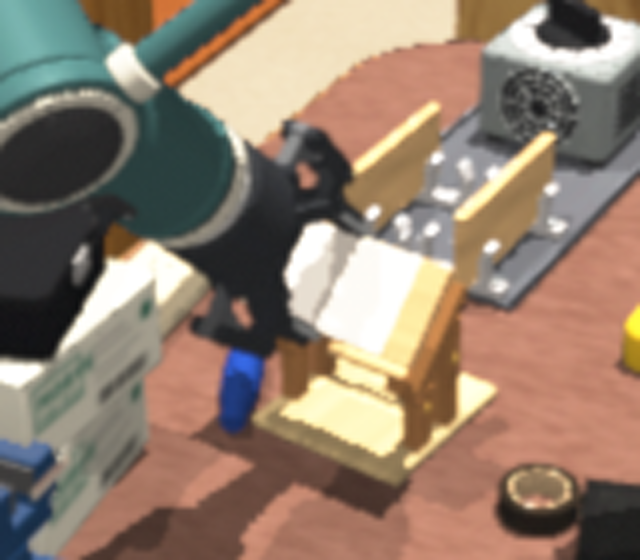

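```bash
python3 - <<'E'
from h import *
m=bot.camera_model("wrist"); s=bot.read_state(); R0=R.from_rotvec(s["tcp_rot"])
for uv in((232,85),(403,85),(245,360)):
    c,d=ray(m,uv); c=R0.inv().apply(c-s["tool_pos"]); d=R0.inv().apply(d); print([np.round(c+d*(z-c[2])/d[2],4) for z in(.1585,.1625,.1665)])
E
python3 -m jog '[[[0.5,0,0.1,2,0,0,0],[0.5,0,0.1,4,0,0,0],[0.5,0,0.1,5,0,0,0],[0.5,0,0.1,5,0,0,0]]]'
python3 -m jog '[[[0.5,0,0,0.3,0,0,0],[0.5,0,0,0.5,0,0,0],[0.5,0,0,0.5,0,0,0]]]'
```

```text
[array([ 0.0739, -0.0287,  0.1585]), array([ 0.0741, -0.0296,  0.1625]), array([ 0.0744, -0.0305,  0.1665])]
[array([0.0739, 0.0312, 0.1585]), array([0.0741, 0.0322, 0.1625]), array([0.0743, 0.0331, 0.1665])]
[array([-0.0405, -0.0304,  0.1585]), array([-0.0438, -0.0314,  0.1625]), array([-0.0472, -0.0324,  0.1665])]
time: 7.05
tool_pos: [0.5205, 0.2763, 0.2103]
tcp_rot: [-0.253, -2.827, 1.174]
wrist_force: [-0.4, 1.0, -0.5]
width: 0.724
time: 7.42
tool_pos: [0.5206, 0.2741, 0.2079]
tcp_rot: [-0.253, -2.831, 1.172]
wrist_force: [-0.7, -0.4, -1.4]
width: 0.723
```

```bash
python3 - <<'E'
from h import *
s=bot.read_state(); d=s["tool_pos"]-SEAT; print("n,u,x mm",d@N*1000,d@U*1000,d@np.cross(U,N)*1000)
E
python3 -m jog '[[[0.5,0,0,0.2,0,0,0],[0.5,0,0,0.2,0,0,0]]]'
python3 -m jog '[[[0.5,0,0,0.2,0,0,0],[0.5,0,0,0.2,0,0,0]]]'
python3 - <<'E'
from h import *
s=bot.read_state(); d=s["tool_pos"]-SEAT; print("n,u,x mm",d@N*1000,d@U*1000,d@np.cross(U,N)*1000); st()
im=bot.read_camera("side")[:,:,::-1].copy(); crop(im,240,200,340,300,6,"s5.png")
E
```

```text
n,u,x mm 172.25551975716448 5.0091353039524655 -0.46242242397414723
time: 7.68
tool_pos: [0.5203, 0.2727, 0.2065]
tcp_rot: [-0.253, -2.831, 1.172]
wrist_force: [0.0, 1.2, -0.6]
width: 0.728
time: 7.92
tool_pos: [0.5203, 0.2724, 0.2066]
tcp_rot: [-0.254, -2.832, 1.17]
wrist_force: [-1.6, 5.6, 6.4]
width: 0.728
n,u,x mm 170.06672957269404 5.278970766141163 -0.44458474693723904
t 7.92 tcp [0.5203 0.2724 0.2066] y [ 0.126  0.697 -0.706] z [-0.124 -0.695 -0.708] F [-1.6  5.6  6.4] w 0.728 q [ 0.59  0.49  1.79 -0.54  1.48 -0.58]
```

View pics/s5.png

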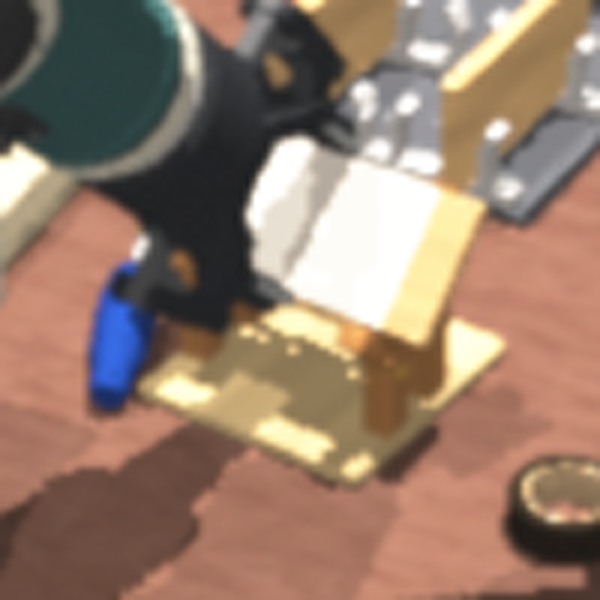

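Contact with the slope (about 8 N along the normal) came at the expected depth. Now I'll slide the board down onto the feet.

```bash
python3 -m jog '[[[0.5,0,0.15,-0.1,0,0,0],[0.5,0,0.3,-0.1,0,0,0],[0.5,0,0.3,-0.1,0,0,0]]]'
python3 -m jog '[[[0.5,0,0.2,0,0,0,0],[0.5,0,0.2,0,0,0,0]]]'
python3 -m jog '[[[0.5,0,0.2,0,0,0,0],[0.5,0,0.2,0,0,0,0]]]'
python3 - <<'E'
from h import *
s=bot.read_state(); d=s["tool_pos"]-SEAT; print("n,u,x mm",d@N*1000,d@U*1000,"Fn,Fu",s["wrist_force"]@N,s["wrist_force"]@U)
E
```

```text
time: 8.35
tool_pos: [0.5209, 0.2742, 0.2048]
tcp_rot: [-0.254, -2.831, 1.174]
wrist_force: [-0.5, 1.5, 7.4]
width: 0.725
time: 8.6
tool_pos: [0.5212, 0.2753, 0.2036]
tcp_rot: [-0.254, -2.83, 1.175]
wrist_force: [-0.7, 1.0, 9.1]
width: 0.73
time: 8.85
tool_pos: [0.5214, 0.2759, 0.2031]
tcp_rot: [-0.255, -2.827, 1.181]
wrist_force: [-1.3, -1.6, 13.1]
width: 0.725
n,u,x mm 170.20519218768558 0.2574809855222913 Fn,Fu 7.920629103959012 10.542995687515434
```

```bash
python3 -m jog '[[[0.5,0,0,0,0,0,0],[0.2,0,0,0,0,0,0],[0.08,0,0,0,0,0,0],[0.08,0,0,0,0,0,0],[0.08,0,0,0,0,0,0]]]'
python3 - <<'E'
from h import *
st()
im=bot.read_camera("side")[:,:,::-1].copy(); crop(im,240,200,340,300,6,"s6.png")
E
```

```text
time: 9.48
tool_pos: [0.5208, 0.2767, 0.2002]
tcp_rot: [-0.252, -2.83, 1.172]
wrist_force: [-0.1, -0.4, -0.2]
width: 0.917
t 9.47 tcp [0.5208 0.2767 0.2002] y [ 0.125  0.696 -0.707] z [-0.125 -0.696 -0.707] F [-0.1 -0.4 -0.2] w 0.917 q [ 0.6   0.51  1.79 -0.53  1.47 -0.57]
```

View pics/s6.png

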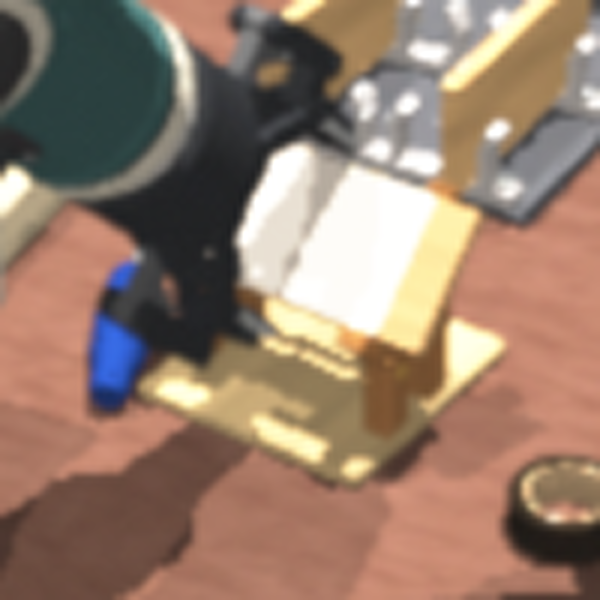

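The board rests on the feet and cheeks, released. I'll back away and look.

```bash
python3 -m jog '[[[0.08,0,0,-2,0,0,0],[0.08,0,0,-6,0,0,0],[0.08,0,0,-12,0,0,0],[0.08,0,0,-12,0,0,0],[0.08,0,0,-12,0,0,0]]]'
python3 - <<'E'
from h import *
import pickle
m=bot.camera_model("wrist"); im=bot.read_camera("wrist")[:,:,::-1].copy(); st(); cv2.imwrite("pics/w7.png",im); pickle.dump(m,open("m7.pkl","wb"))
im=bot.read_camera("side")[:,:,::-1].copy(); crop(im,240,200,340,300,6,"s7.png")
goto([.49,.17,.40],[0,0,-1],-EX)
goto(SEAT+.26*U,-U,N)
E
```

```text
time: 10.15
tool_pos: [0.5359, 0.3609, 0.286]
tcp_rot: [-0.252, -2.831, 1.171]
wrist_force: [-0.8, -0.3, -0.7]
width: 0.917
t 10.2 tcp [0.5355 0.3601 0.285 ] y [ 0.125  0.695 -0.708] z [-0.126 -0.696 -0.706] F [-0.5 -0.1  0.2] w 0.918 q [ 0.68  0.51  1.6  -0.48  1.67 -0.6 ]
shift cm [  1.12 -21.93   5.63] turn [-7.873e-01 -1.600e-03  3.000e-04] deg 45.1
shift cm [-2.000e-02 -2.618e+01  2.881e+01] turn [-1.5727e+00 -1.8000e-03 -4.0000e-04] deg 90.1
```

View pics/w7.png

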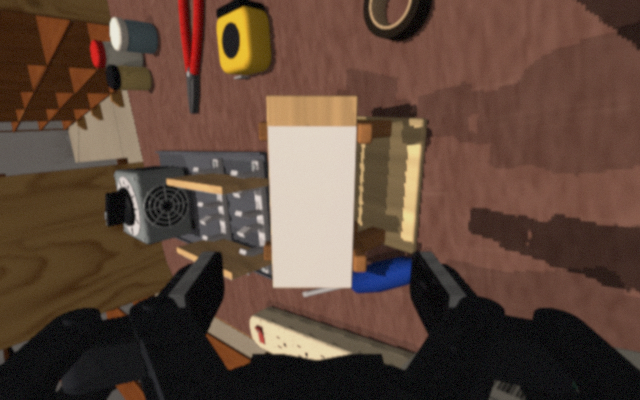

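View pics/s7.png

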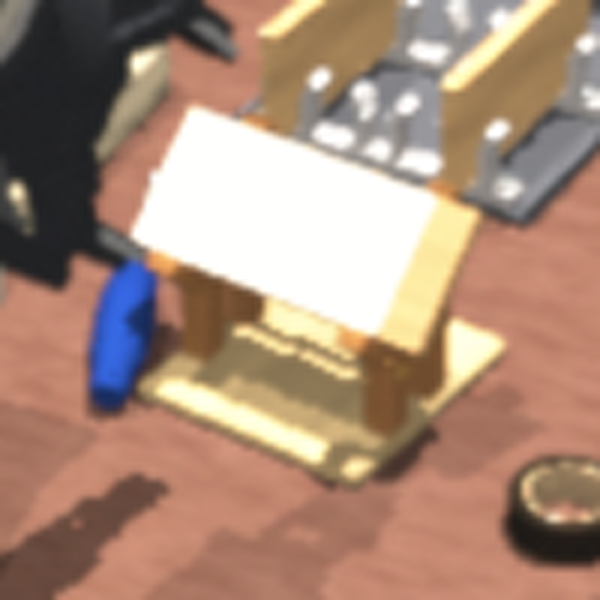

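The board leans squarely; its corners are (267,96), (357,96), (352,287) and (275,287). I'll measure its centre on the slope plane.

Run:
```python
from h import *
import pickle
m=pickle.load(open("m7.pkl","rb")); im=cv2.imread("pics/w7.png")
h=cv2.cvtColor(im,cv2.COLOR_BGR2HSV)[85:300,255:370]
mk=((h[:,:,2]>150)).astype(np.uint8); mk=cv2.morphologyEx(mk,cv2.MORPH_OPEN,np.ones((7,7)))
c=max(cv2.findContours(mk,0,1)[0],key=cv2.contourArea)[:,0,:]+[255,85]
L=np.cross(U,N)
for dn in(.0045,.0065):
    P0=SEAT+dn*N; w=[]
    for p in c:
        o,d=ray(m,p); x=o+d*((P0-o)@N)/(d@N)-P0; w.append([x@L*1000,x@U*1000])
    print(cv2.minAreaRect(np.array(w,np.float32)), np.min(w,0),np.max(w,0))
```

```text
((-3.540679931640625, -2.4852981567382812), (71.51349639892578, 153.52410888671875), 89.98050689697266) [-80.30534825 -38.22328735] [73.23322672 33.28811552]
((-2.9882125854492188, -2.4901657104492188), (70.950439453125, 152.31532287597656), 89.98050689697266) [-79.14847547 -37.94676861] [73.18120561 33.00158555]
```

```bash
python3 -m jog '[[[0.3,0.2,-4.4,1.1,-0.16,0,0],[0.5,0.4,-8.8,2.2,-0.31,0,0],[0.62,0.7,-13.2,3.4,-0.47,0,0],[0.62,0.9,-17.5,4.5,-0.63,0,0],[0.62,1.1,-21.9,5.6,-0.787,0,0],[0.62,1,-23,10,-0.95,0,0],[0.62,0.8,-24,14.5,-1.1,0,0],[0.62,0.5,-25,19,-1.26,0,0],[0.62,0.2,-25.7,24,-1.42,0,0],[0.62,0,-26.2,28.8,-1.573,0,0],[0.62,0,-26.2,28.8,-1.573,0,0],[0.62,0,-26.2,28.8,-1.573,0,0]]]'
python3 - <<'E'
from h import *
import pickle
m=bot.camera_model("wrist"); im=bot.read_camera("wrist")[:,:,::-1].copy(); st(); cv2.imwrite("pics/w8.png",im); pickle.dump(m,open("m8.pkl","wb"))
im=bot.read_camera("side")[:,:,::-1].copy(); crop(im,230,130,380,300,4*.87,"s8.png")
goto(SEAT+.18*U,-U,N)
E
```

```text
time: 11.75
tool_pos: [0.4667, -0.0226, 0.2668]
tcp_rot: [0.256, 2.83, 1.175]
wrist_force: [0.9, -1.0, 0.2]
width: 0.375
t 11.8 tcp [ 0.4671 -0.022   0.2677] y [0.125 0.695 0.708] z [ 0.125  0.697 -0.706] F [ 0.6 -0.2  0.2] w 0.378 q [-0.36  0.08  2.21  0.84  1.2  -2.22]
shift cm [ 0.05 -0.25  8.01] turn [0.0012 0.     0.0022] deg 0.1
```

View pics/w8.png

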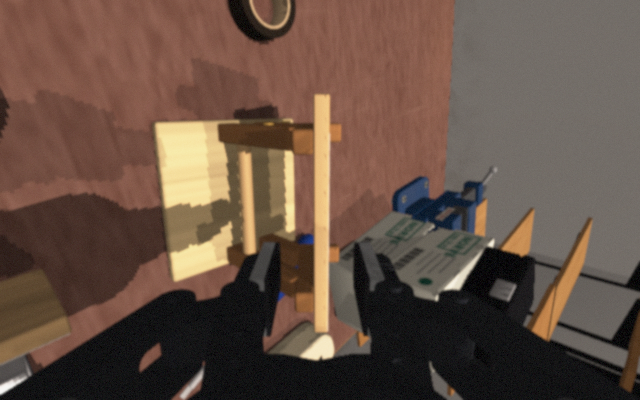

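View pics/s8.png

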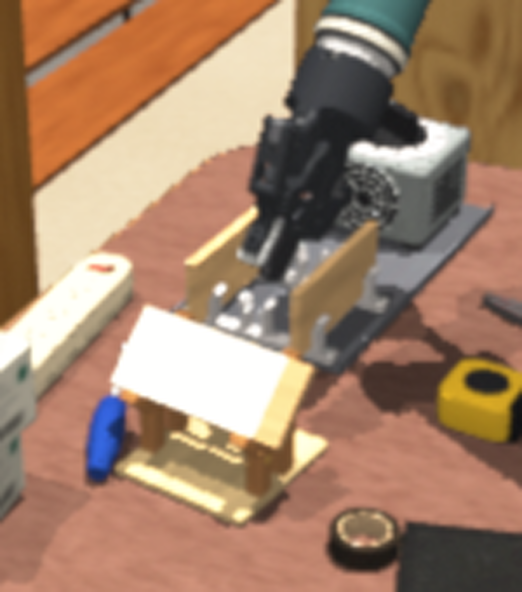

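Run:
```python
from h import *
import pickle
m=pickle.load(open("m8.pkl","rb")); s=bot.read_state(); R0=R.from_rotvec(s["tcp_rot"])
im=cv2.imread("pics/w8.png"); h=cv2.cvtColor(im,cv2.COLOR_BGR2HSV)
for v in (105,180,230,320): 
    r=im[v,300:345]; print(v,[int(x) for x in h[v,300:345,2]])
for uv in((322,95),(322,332),(322,220)):
    c,d=ray(m,uv); c=R0.inv().apply(c-s["tool_pos"]); d=R0.inv().apply(d); print([np.round(c+d*(z-c[2])/d[2],4) for z in(.225,.229,.233)])
```

```text
105 [134, 136, 137, 137, 132, 131, 126, 132, 132, 135, 134, 137, 129, 141, 175, 216, 230, 233, 234, 237, 236, 237, 237, 239, 240, 242, 242, 241, 237, 216, 165, 141, 133, 135, 133, 135, 139, 141, 143, 145, 141, 139, 137, 140, 142]
180 [138, 136, 135, 132, 134, 135, 133, 133, 130, 132, 134, 130, 130, 135, 176, 219, 231, 236, 237, 238, 237, 238, 241, 240, 241, 243, 243, 242, 233, 196, 157, 141, 140, 138, 135, 135, 133, 136, 136, 137, 137, 139, 140, 141, 142]
230 [117, 122, 127, 132, 132, 135, 133, 134, 133, 130, 124, 117, 110, 122, 153, 199, 221, 224, 224, 225, 226, 226, 228, 228, 227, 227, 233, 235, 218, 165, 127, 114, 114, 114, 112, 117, 118, 119, 123, 116, 112, 113, 116, 117, 111]
320 [112, 105, 99, 99, 88, 86, 86, 81, 91, 101, 112, 119, 126, 132, 159, 204, 226, 231, 234, 234, 235, 237, 238, 239, 241, 241, 241, 228, 186, 147, 135, 136, 132, 134, 132, 134, 134, 125, 116, 111, 104, 105, 100, 97, 94]
[array([0.0731, 0.0011, 0.225 ]), array([0.0732, 0.0012, 0.229 ]), array([0.0733, 0.0013, 0.233 ])]
[array([-0.0737,  0.0011,  0.225 ]), array([-0.0766,  0.0011,  0.229 ]), array([-0.0795,  0.0012,  0.233 ])]
[array([0.0027, 0.0011, 0.225 ]), array([0.0013, 0.0012, 0.229 ]), array([-0.    ,  0.0012,  0.233 ])]
```

```bash
python3 -m jog '[[[0.62,0,0,3,0,0,0],[0.62,0,0,6,0,0,0],[0.62,0,0,8,0,0,0],[0.62,0,0,8,0,0,0],[0.62,0,0,8,0,0,0]]]'
python3 - <<'E'
from h import *
st(); im=bot.read_camera("wrist")[:,:,::-1].copy(); cv2.imwrite("pics/w9.png",im)
E
```

```text
time: 12.48
tool_pos: [0.4776, 0.0335, 0.2116]
tcp_rot: [0.25, 2.828, 1.174]
wrist_force: [-0.1, 0.1, 0.4]
width: 0.377
t 12.47 tcp [0.4776 0.0335 0.2116] y [0.123 0.695 0.708] z [ 0.126  0.697 -0.706] F [-0.1  0.1  0.4] w 0.377 q [-0.24  0.17  2.24  0.95  1.05 -2.27]
```

View pics/w9.png

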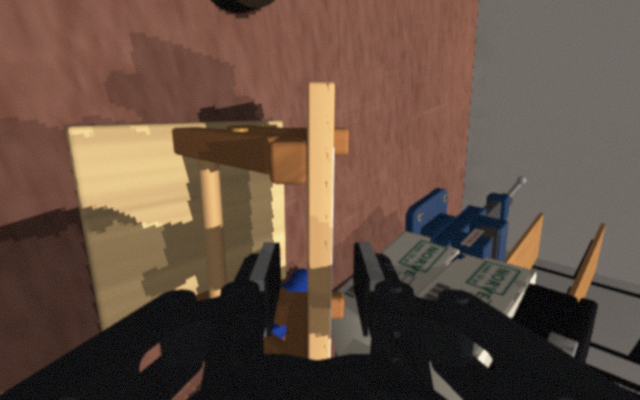

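The board edge sits centred (x≈320) between the fingertips (x≈278 and 356). Closing now.

```bash
python3 -m jog '[[[0.8,0,0,0,0,0,0],[0.97,0,0,0,0,0,0],[0.97,0,0,0,0,0,0],[0.97,0,0,0,0,0,0],[0.97,0,0,0,0,0,0]]]' 50
python3 - <<'E'
from h import *
st(); im=bot.read_camera("wrist")[:,:,::-1].copy(); cv2.imwrite("pics/w10.png",im)
im=bot.read_camera("side")[:,:,::-1].copy(); crop(im,230,130,380,300,4*.87,"s10.png")
E
```

```text
time: 13.15
tool_pos: [0.4778, 0.0333, 0.2123]
tcp_rot: [0.253, 2.825, 1.179]
wrist_force: [-0.2, 2.6, 5.8]
width: 0.094
t 13.15 tcp [0.4778 0.0333 0.2123] y [0.124 0.692 0.711] z [ 0.127  0.699 -0.703] F [-0.2  2.6  5.8] w 0.094 q [-0.25  0.17  2.24  0.95  1.06 -2.27]
```

View pics/w10.png

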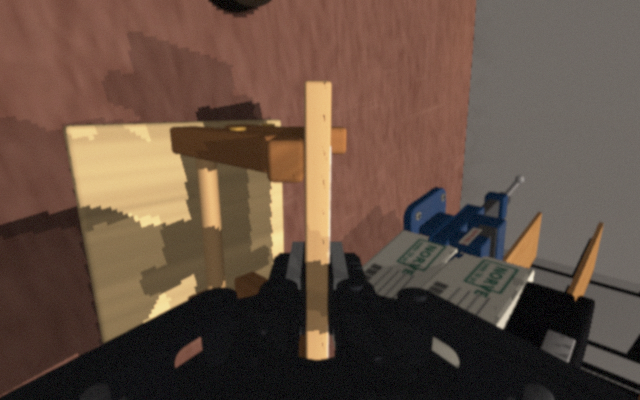

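View pics/s10.png

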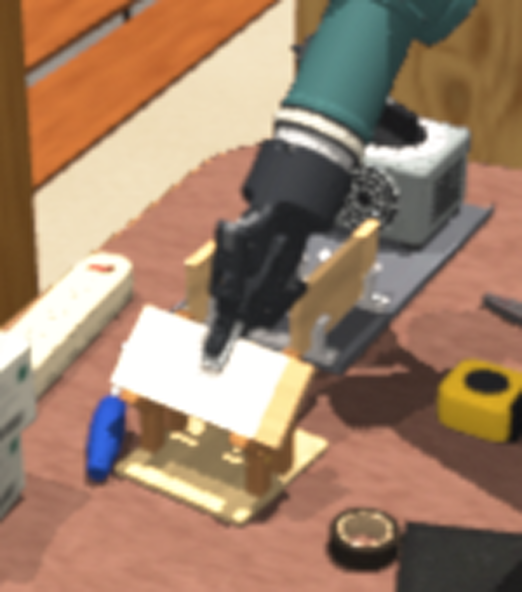

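```bash
python3 - <<'E'
from h import *
import pickle
m=pickle.load(open("m1.pkl","rb"))
kk=lambda u,v:(80+(u+.5)/4-.5,215+(v+.5)/4-.5)
for p in((245,145),(553,97),(200,207),(530,151),(572,303),(595,380),(612,446)): print(p,np.round(plane(m,kk(*p),.046),4))
E
python3 -m jog '[[[0.97,0,0.5,0,0,0,0],[0.97,0,2,0,0,0,0],[0.97,0,5,0,0,0,0],[0.97,0,8,-3,0,0,0],[0.97,0,11,-6,0,0,0],[0.97,0,13,-9,0.15,0,0],[0.97,0,13,-9,0.3,0,0],[0.97,0,13,-9,0.45,0,0],[0.97,0,13,-9,0.6,0,0],[0.97,0,13,-9,0.785,0,0],[0.97,0,13,-9,0.785,0,0],[0.97,0,13,-9,0.785,0,0]]]'
python3 - <<'E'
from h import *
st(); m=bot.camera_model("wrist");im=bot.read_camera("wrist")[:,:,::-1].copy(); cv2.imwrite("pics/w11.png",im)
im=bot.read_camera("top")[:,:,::-1].copy(); crop(im,290,150,450,250,5,"t11.png")
im=bot.read_camera("side")[:,:,::-1].copy(); cv2.imwrite("pics/s11.png",im)
E
```

```text
(245, 145) [ 0.4549 -0.0931  0.046 ]
(553, 97) [ 0.4646 -0.0018  0.046 ]
(200, 207) [ 0.4696 -0.1137  0.046 ]
(530, 151) [ 0.4787 -0.0139  0.046 ]
(572, 303) [ 0.5286 -0.0187  0.046 ]
(595, 380) [ 0.5553 -0.0208  0.046 ]
(612, 446) [ 0.5787 -0.0234  0.046 ]
time: 14.75
tool_pos: [0.4819, 0.0609, 0.3661]
tcp_rot: [-0.28, -3.129, -0.009]
wrist_force: [-0.5, -0.0, -1.5]
width: 0.091
t 14.75 tcp [0.4819 0.0609 0.3661] y [0.177 0.984 0.006] z [ 0.     0.006 -1.   ] F [-0.5 -0.  -1.5] w 0.091 q [ 0.07 -0.07  2.04  0.01  1.17 -1.32]
```

View pics/w11.png

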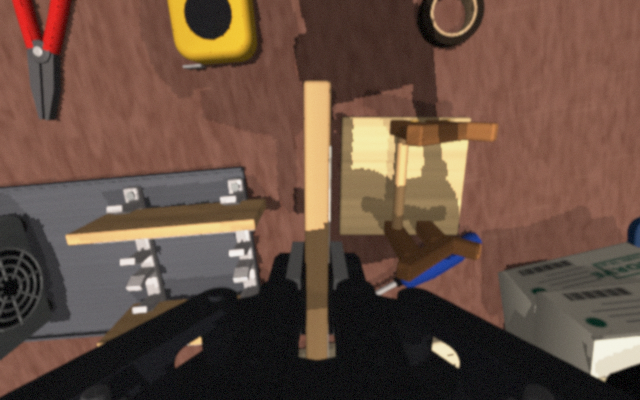

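View pics/s11.png

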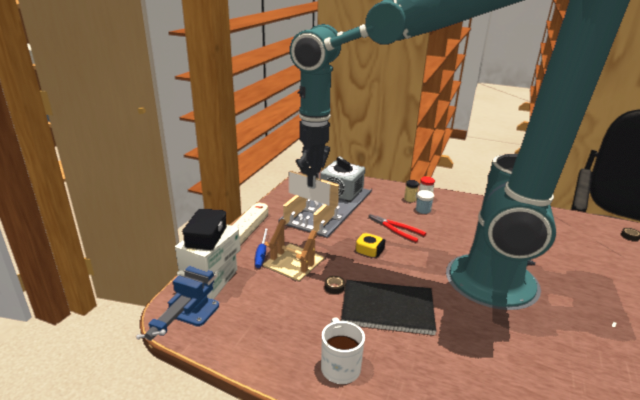

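View pics/t11.png

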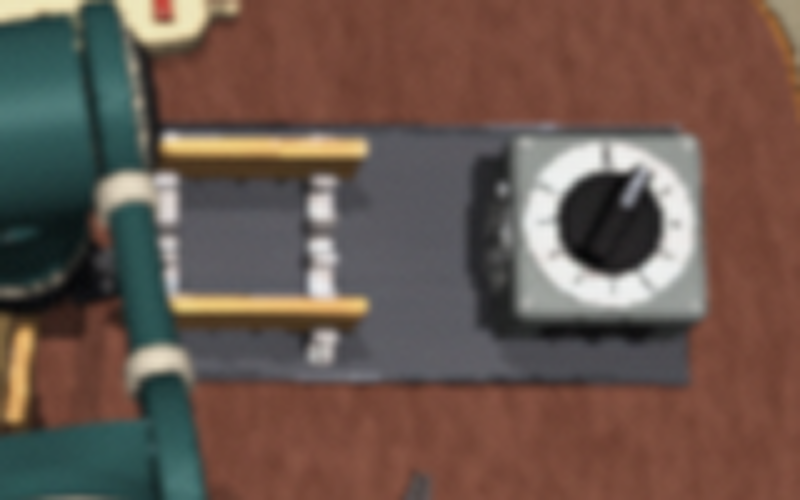

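Run:
```python
from h import *
import pickle
im=cv2.imread("pics/w11.png"); crop(im,50,160,290,360,3.3,"w11k.png"); pickle.dump(bot.camera_model("wrist"),open("m11.pkl","wb"))
```

```text
(no output)
```

View pics/w11k.png

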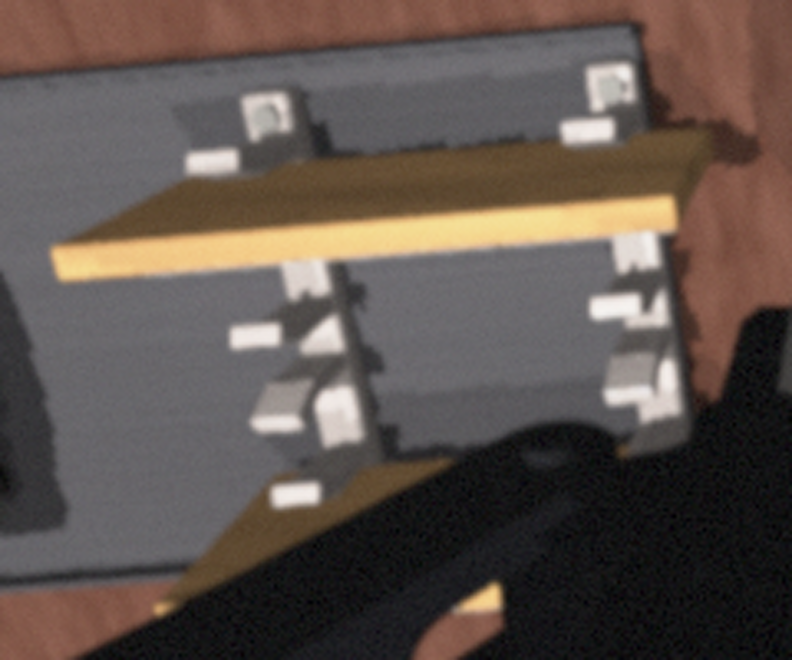

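Run:
```python
from h import *
import pickle
m=pickle.load(open("m11.pkl","rb"))
kk=lambda u,v:(50+(u+.5)/3.3-.5,160+(v+.5)/3.3-.5)
g=lambda u,v,z=.046: plane(m,kk(u,v),z)
l=[g(255,348),g(275,415)]; r=[g(615,320),g(628,385)]
print(np.round(l,4),np.round(r,4)); L=np.mean(l,0);Rr=np.mean(r,0); print("mid",L,Rr,(L+Rr)/2, np.linalg.norm(L-Rr), np.degrees(np.arctan2(*(Rr-L)[1::-1])))
B=[g(*p,.08) for p in((52,247),(60,281),(676,196),(678,230))]; print("near board",np.round(B,4),np.round(np.mean(B,0),4))
```

```text
[[ 0.523  -0.121   0.046 ]
 [ 0.5437 -0.1221  0.046 ]] [[ 0.5328 -0.0214  0.046 ]
 [ 0.5526 -0.0225  0.046 ]]
mid [ 0.53335418 -0.1215762   0.046     ] [ 0.54265931 -0.02195207  0.046     ] [ 0.53800675 -0.07176413  0.046     ] 0.10005774941438145 84.66391987786398
near board [[ 0.4767 -0.137   0.08  ]
 [ 0.4852 -0.1383  0.08  ]
 [ 0.4909  0.0114  0.08  ]
 [ 0.4992  0.0099  0.08  ]] [ 0.488  -0.0635  0.08  ]
```

```bash
cat >> h.py <<'E'
SLOT=np.array([.5380,-.0718,.016]); DX=np.array([.9957,-.0931,0]); DY=np.array([.0931,.9957,0])
E
python3 - <<'E'
from h import *
import pickle
m=bot.camera_model("wrist"); s=bot.read_state(); R0=R.from_rotvec(s["tcp_rot"])
for uv in((303.5,82),(331,82),(305,240),(329,240)):
    c,d=ray(m,uv); c=R0.inv().apply(c-s["tool_pos"]); d=R0.inv().apply(d); print([np.round(c+d*(z-c[2])/d[2],4) for z in(.145,.148,.151)])
goto([SLOT[0],SLOT[1],.33],[0,0,-1],DX)
E
```

```text
[array([ 0.074 , -0.0036,  0.145 ]), array([ 0.0742, -0.0037,  0.148 ]), array([ 0.0743, -0.0039,  0.151 ])]
[array([0.074 , 0.0049, 0.145 ]), array([0.0742, 0.005 , 0.148 ]), array([0.0743, 0.0051, 0.151 ])]
[array([ 0.0214, -0.0036,  0.145 ]), array([ 0.0202, -0.0038,  0.148 ]), array([ 0.019 , -0.0039,  0.151 ])]
[array([0.0214, 0.0048, 0.145 ]), array([0.0202, 0.0049, 0.148 ]), array([0.019, 0.005, 0.151])]
shift cm [ -7.88 -12.01   3.56] turn [ 0.003  -0.0034  1.4846] deg 85.1
```

```bash
python3 -m jog '[[[0.97,-1,-1.5,0,0,0,0.17],[0.97,-2,-3,0,0,0,0.34],[0.97,-3,-4.5,0,0,0,0.51],[0.97,-4,-6,0,0,0,0.68],[0.97,-5,-7.5,0,0,0,0.85],[0.97,-6,-9,0,0,0,1.02],[0.97,-7,-10.5,0,0,0,1.19],[0.97,-7.9,-12,0,0,0,1.36],[0.97,-7.9,-12,1,0.003,-0.003,1.485],[0.97,-7.9,-12,2.5,0.003,-0.003,1.485],[0.97,-7.9,-12,2.5,0.003,-0.003,1.485]]]'
python3 - <<'E'
from h import *
import pickle
st(); m=bot.camera_model("wrist");im=bot.read_camera("wrist")[:,:,::-1].copy(); cv2.imwrite("pics/w12.png",im); pickle.dump(m,open("m12.pkl","wb"))
im=bot.read_camera("side")[:,:,::-1].copy(); crop(im,270,140,380,260,5,"s12.png")
goto([SLOT[0],SLOT[1],.275],[0,0,-1],DX)
E
```

```text
time: 16.27
tool_pos: [0.5376, -0.0713, 0.3389]
tcp_rot: [-2.318, -2.117, 0.005]
wrist_force: [0.6, 0.1, -0.6]
width: 0.093
t 16.27 tcp [ 0.5376 -0.0713  0.3389] y [ 0.996 -0.091 -0.004] z [-0.004 -0.    -1.   ] F [ 0.6  0.1 -0.6] w 0.093 q [-0.18  0.07  1.96 -0.    1.12 -0.09]
shift cm [-0.06 -0.02  6.56] turn [-0.0007  0.001   0.0021] deg 0.1
```

View pics/w12.png

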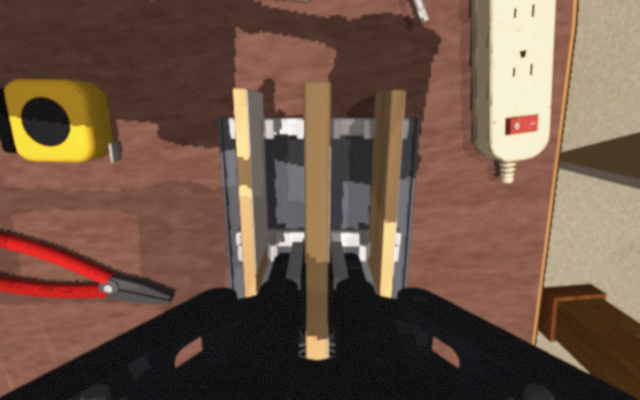

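View pics/s12.png

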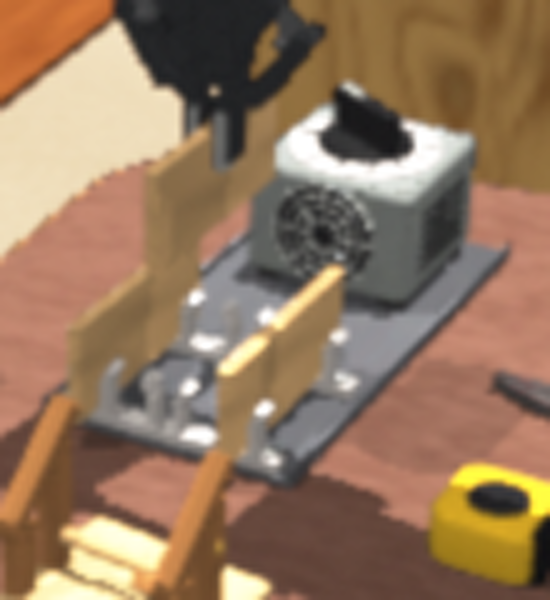

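The held board (u≈317) lies midway between the rack boards (u≈242 and 391 at their far ends) and parallel to them. Lowering.

```bash
python3 -m jog '[[[0.97,-0.05,0,3,0,0,0],[0.97,-0.05,0,5.5,0,0,0.002],[0.97,-0.05,0,6.5,0,0,0.002],[0.97,-0.05,0,6.5,0,0,0.002],[0.97,-0.05,0,6.5,0,0,0.002]]]'
python3 - <<'E'
from h import *
st(); im=bot.read_camera("wrist")[:,:,::-1].copy(); crop(im,200,80,440,300,3.3,"w13.png")
goto([SLOT[0],SLOT[1],.228],[0,0,-1],DX)
E
```

```text
time: 17.0
tool_pos: [0.5392, -0.0719, 0.2774]
tcp_rot: [2.321, 2.113, 0.001]
wrist_force: [0.7, 0.3, -0.2]
width: 0.091
t 17.0 tcp [ 0.5392 -0.0719  0.2774] y [ 0.996 -0.094  0.002] z [ 0.002 -0.002 -1.   ] F [ 0.7  0.3 -0.2] w 0.091 q [-0.18  0.13  2.01 -0.    1.   -0.08]
shift cm [ 0.01 -0.14  4.95] turn [ 0.0027  0.0016 -0.0008] deg 0.2
```

View pics/w13.png

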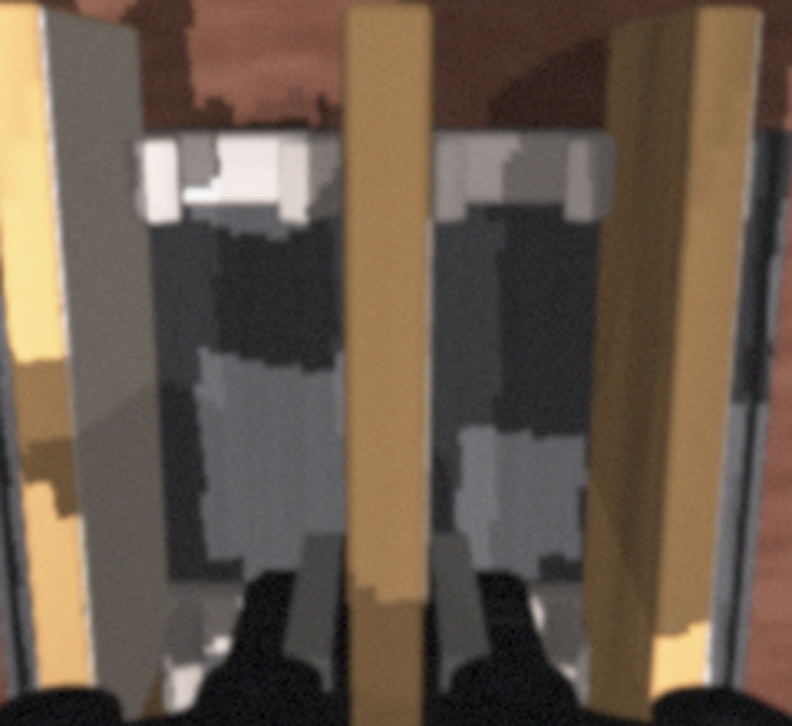

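```bash
python3 -m jog '[[[0.97,0,-0.2,1,0,0,0],[0.97,0,-0.2,2,0,0,0],[0.97,0,-0.2,3,0,0,0],[0.97,0,-0.2,3,0,0,0]]]'
python3 -m jog '[[[0.97,0,0,0.6,0,0,0],[0.97,0,0,1.2,0,0,0],[0.97,0,0,1.2,0,0,0]]]'
python3 - <<'E'
from h import *
st(); goto([SLOT[0],SLOT[1],.228],[0,0,-1],DX)
E
```

```text
time: 17.55
tool_pos: [0.5362, -0.0717, 0.2448]
tcp_rot: [-2.323, -2.114, 0.003]
wrist_force: [0.6, 0.4, -0.8]
width: 0.096
time: 17.92
tool_pos: [0.5362, -0.0717, 0.2334]
tcp_rot: [2.324, 2.114, -0.003]
wrist_force: [0.0, -0.7, -1.7]
width: 0.098
t 17.93 tcp [ 0.5362 -0.0717  0.2334] y [ 0.996 -0.094 -0.001] z [-0.001 -0.001 -1.   ] F [ 0.  -0.7 -1.7] w 0.098 q [-0.18  0.18  2.05 -0.    0.91 -0.08]
shift cm [0.   0.18 0.54] turn [-0.001   0.0013 -0.0011] deg 0.1
```

```bash
python3 -m jog '[[[0.97,0,0,0.3,0,0,0],[0.97,0,0,0.4,0,0,0],[0.97,0,0,0.4,0,0,0]]]'
python3 -m jog '[[[0.97,0,0,0.2,0,0,0],[0.97,0,0,0.2,0,0,0]]]'
python3 - <<'E'
from h import *
st(); im=bot.read_camera("wrist")[:,:,::-1].copy(); crop(im,200,80,440,300,3.3,"w14.png")
im=bot.read_camera("side")[:,:,::-1].copy(); crop(im,270,140,380,260,5,"s14.png")
E
```

```text
time: 18.3
tool_pos: [0.5365, -0.0717, 0.2301]
tcp_rot: [2.323, 2.114, -0.001]
wrist_force: [0.3, 0.3, -1.4]
width: 0.091
time: 18.55
tool_pos: [0.5365, -0.0717, 0.228]
tcp_rot: [2.323, 2.114, -0.002]
wrist_force: [-0.2, -1.5, -1.7]
width: 0.095
t 18.55 tcp [ 0.5365 -0.0717  0.228 ] y [ 0.996 -0.094 -0.   ] z [-0.    -0.001 -1.   ] F [-0.2 -1.5 -1.7] w 0.095 q [-0.18  0.19  2.05 -0.    0.9  -0.08]
```

View pics/w14.png

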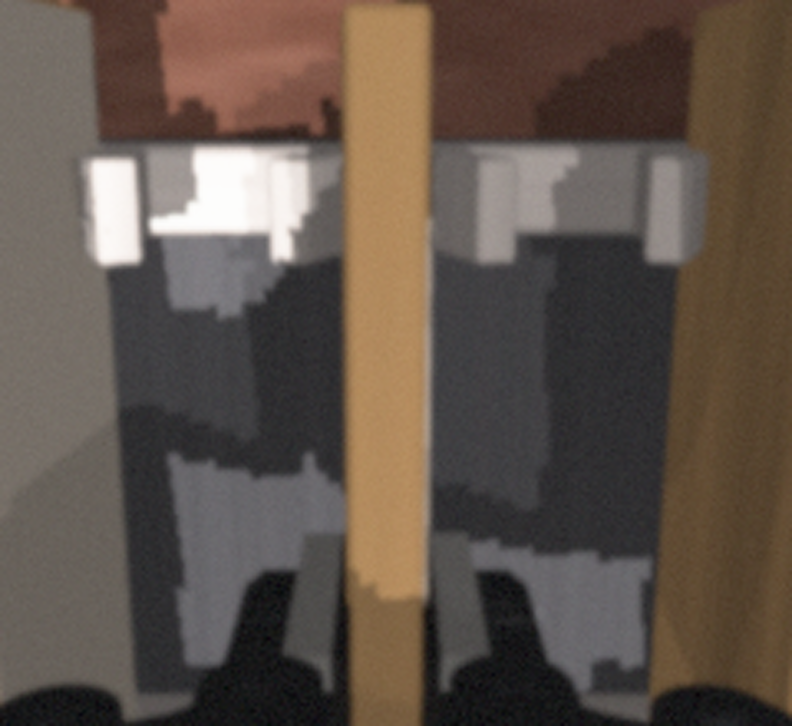

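View pics/s14.png

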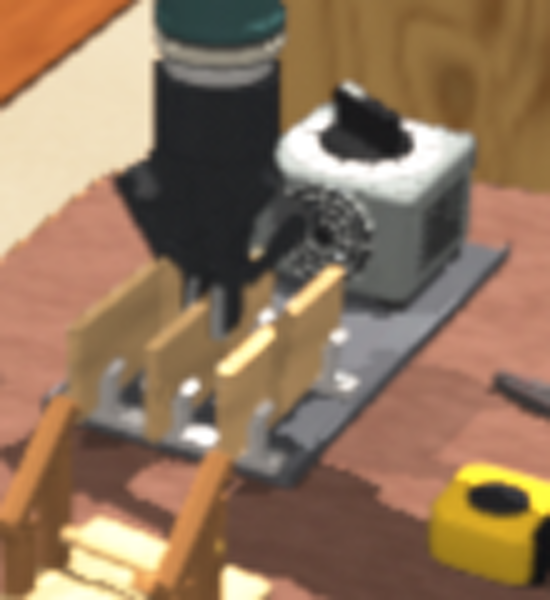

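```bash
python3 -m jog '[[[0.97,0,0,0.15,0,0,0],[0.97,0,0,0.15,0,0,0]]]'
python3 -m jog '[[[0.97,0,0,0.15,0,0,0],[0.97,0,0,0.15,0,0,0]]]'
python3 -m jog '[[[0.97,0,0,0.15,0,0,0],[0.97,0,0,0.15,0,0,0]]]'
```

```text
time: 18.9
tool_pos: [0.5369, -0.0719, 0.2277]
tcp_rot: [2.323, 2.113, -0.001]
wrist_force: [-2.5, -0.6, 5.8]
width: 0.098
time: 19.15
tool_pos: [0.537, -0.0719, 0.2277]
tcp_rot: [2.322, 2.113, -0.001]
wrist_force: [-6.8, 0.8, 15.9]
width: 0.093
time: 19.4
tool_pos: [0.5372, -0.0719, 0.2277]
tcp_rot: [2.322, 2.113, -0.001]
wrist_force: [-9.1, 0.1, 25.4]
width: 0.099
```

Contact came at TCP z=0.2277, against 0.228 predicted for the slot floor, so the board is home. I'll ease off and release with a limited opening.

```bash
python3 -m jog '[[[0.97,0,0,-0.3,0,0,0],[0.9,0,0,-0.3,0,0,0],[0.75,0,0,-0.3,0,0,0],[0.65,0,0,-0.3,0,0,0],[0.65,0,0,-0.3,0,0,0],[0.65,0,0,-0.3,0,0,0]]]'
python3 - <<'E'
from h import *
st(); im=bot.read_camera("wrist")[:,:,::-1].copy(); crop(im,200,80,440,300,3.3,"w15.png")
E
```

```text
time: 20.15
tool_pos: [0.5365, -0.0717, 0.2263]
tcp_rot: [2.323, 2.114, -0.002]
wrist_force: [-0.0, 0.3, 0.4]
width: 0.351
t 20.15 tcp [ 0.5365 -0.0717  0.2263] y [ 0.996 -0.094 -0.   ] z [-0.    -0.001 -1.   ] F [-0.   0.3  0.4] w 0.351 q [-0.18  0.19  2.05 -0.    0.9  -0.08]
```

View pics/w15.png

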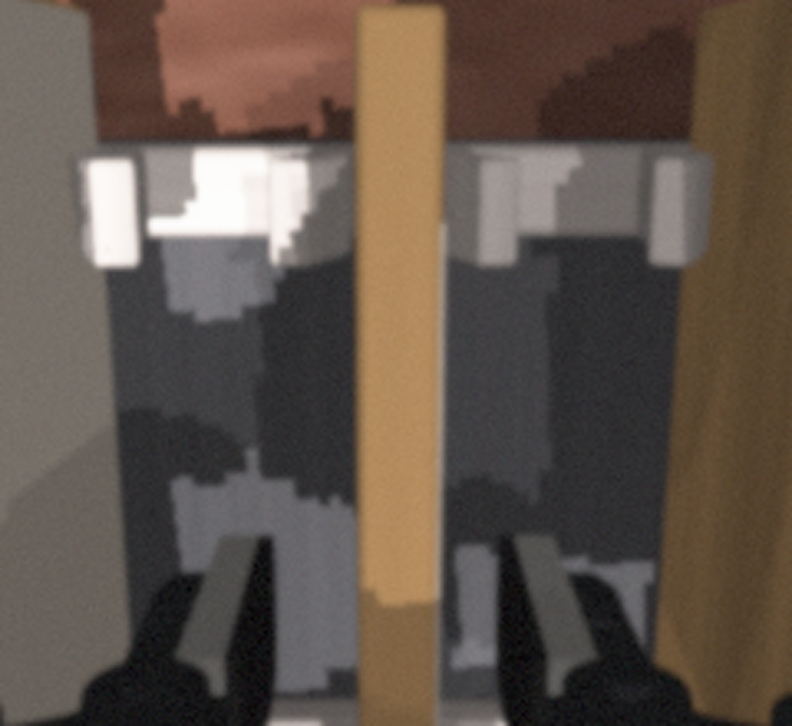

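```bash
python3 -m jog '[[[0.65,0,0,-3,0,0,0],[0.65,0,0,-7,0,0,0],[0.65,0,0,-13,0,0,0],[0.65,-5,0,-17,0,0,0],[0.65,-9,0,-18,0,0,0],[0.65,-9,0,-18,0,0,0],[0.65,-9,0,-18,0,0,0]]]'
python3 - <<'E'
from h import *
import pickle
st(); m=bot.camera_model("wrist");im=bot.read_camera("wrist")[:,:,::-1].copy(); cv2.imwrite("pics/w16.png",im); pickle.dump(m,open("m16.pkl","wb"))
E
```

```text
time: 21.08
tool_pos: [0.5278, -0.1609, 0.4061]
tcp_rot: [-2.324, -2.113, 0.002]
wrist_force: [-0.3, 0.5, 0.5]
width: 0.351
t 21.07 tcp [ 0.5278 -0.1609  0.4061] y [ 0.995 -0.095 -0.001] z [-0.001 -0.001 -1.   ] F [-0.3  0.5  0.5] w 0.351 q [-0.34  0.03  1.87 -0.    1.24 -0.25]
```

View pics/w16.png

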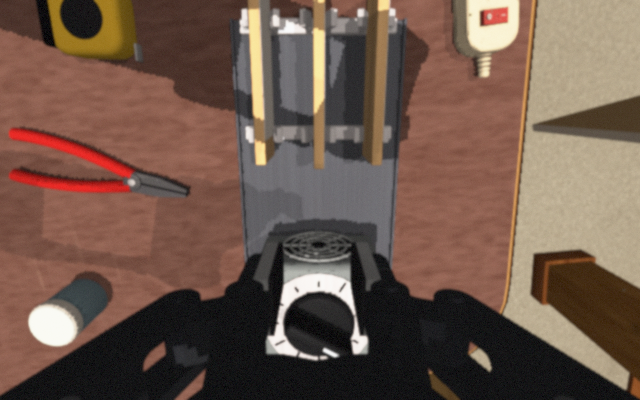

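Run:
```python
from h import *
import pickle
im=cv2.imread("pics/w16.png"); crop(im,255,225,385,365,5,"w16d.png")
m=pickle.load(open("m16.pkl","rb"))
for z in (.102,.127): print(plane(m,(320,322),z))
print(SLOT-.22*DY)
```

```text
[ 0.51941444 -0.28194078  0.102     ]
[ 0.52079516 -0.26466523  0.127     ]
[ 0.517518 -0.290854  0.016   ]
```

View pics/w16d.png

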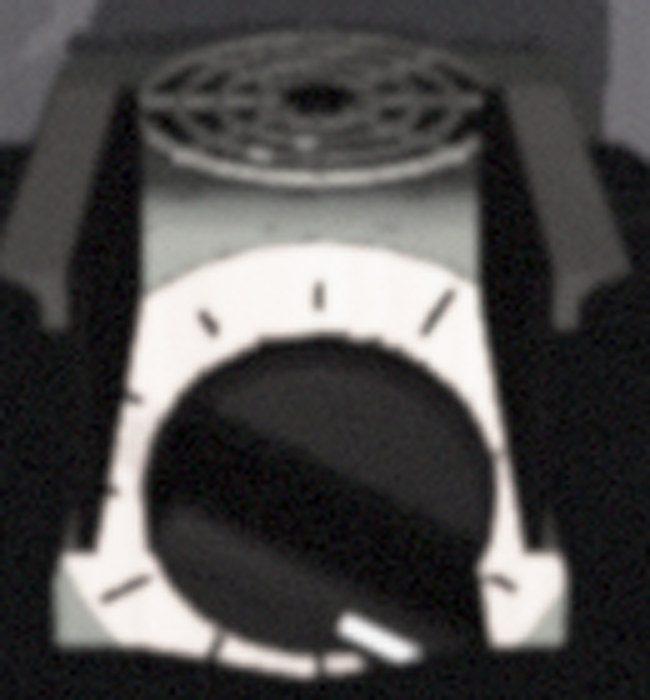

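Run:
```python
from h import *
import pickle
mt=bot.camera_model("top"); im=cv2.imread("pics/t11.png")
g=lambda u,v,z: plane(mt,(290+(u+.5)/5-.5,150+(v+.5)/5-.5),z)
print("disk",g(611,222,.092)); print("skirt", g((560+662)/2,(172+272)/2,.102)); print("ptr",g(635,185,.127), "box corners",[np.round(g(*p,.092),4) for p in((512,135),(695,135),(705,318),(520,320))])
m=pickle.load(open("m16.pkl","rb")); w=lambda u,v,z: plane(m,(255+(u+.5)/5-.5,225+(v+.5)/5-.5),z)
print("box corners w", w(55,648,.092),w(568,648,.092))
print("disk top",w(318,243,.092), "mark6",w(320,297,.092),"skirt l r",w(145,490,.102),w(494,490,.102),"top",w(318,340,.102))
```

```text
disk [ 0.51653976 -0.28839013  0.092     ]
skirt [ 0.51440241 -0.28596097  0.102     ]
ptr [ 0.53028947 -0.2969707   0.127     ] box corners [array([ 0.5761, -0.2348,  0.092 ]), array([ 0.5667, -0.3467,  0.092 ]), array([ 0.4528, -0.3372,  0.092 ]), array([ 0.4608, -0.226 ,  0.092 ])]
box corners w [ 0.46320876 -0.31944927  0.092     ] [ 0.56192618 -0.3288458   0.092     ]
disk top [ 0.52191807 -0.23847411  0.092     ] mark6 [ 0.52126522 -0.24926099  0.092     ] skirt l r [ 0.48651731 -0.27943453  0.102     ] [ 0.54948599 -0.28543218  0.102     ] top [ 0.52059111 -0.2521168   0.102     ]
```

Run:
```python
from h import *
goto([.517,-.2885,.34],[0,0,-1],[.578,.816,0])
```

```text
shift cm [-12.84   0.14   6.58] turn [-1.6000e-03 -4.0000e-04 -1.0487e+00] deg 60.1
```

```bash
python3 -m jog '[[[0.55,-3,0,0.5,0,0,-0.17],[0.55,-6,0,1.5,0,0,-0.34],[0.55,-9,0.1,2.5,0,0,-0.52],[0.55,-11,0.1,3.5,0,0,-0.7],[0.55,-12.8,0.1,5,0,0,-0.88],[0.55,-12.8,0.1,6.6,0,0,-1.049],[0.55,-12.8,0.1,6.6,0,0,-1.049],[0.55,-12.8,0.1,6.6,0,0,-1.049]]]'
python3 - <<'E'
from h import *
import pickle
st(); m=bot.camera_model("wrist");im=bot.read_camera("wrist")[:,:,::-1].copy(); cv2.imwrite("pics/w17.png",im); pickle.dump(m,open("m17.pkl","wb"))
E
```

```text
time: 22.12
tool_pos: [0.5173, -0.2879, 0.3408]
tcp_rot: [0.955, 2.993, -0.002]
wrist_force: [-0.4, -0.3, 0.4]
width: 0.452
t 22.12 tcp [ 0.5173 -0.2879  0.3408] y [ 0.579  0.815 -0.001] z [-0.    -0.001 -1.   ] F [-0.4 -0.3  0.4] w 0.452 q [-0.55  0.16  1.85 -0.    1.13 -1.5 ]
```

View pics/w17.png

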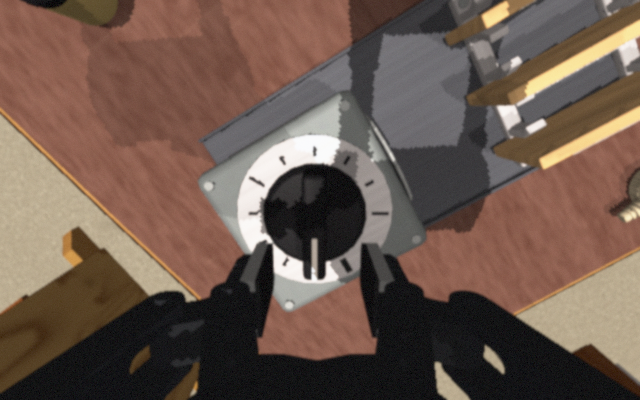

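Run:
```python
from h import *
import pickle
m=pickle.load(open("m17.pkl","rb")); im=cv2.imread("pics/w17.png")
print([plane(m,(315,213.5),.102),plane(m,(314.5,209),.092)], plane(m,(264,213),.102)-plane(m,(366,213),.102))
# disk white ring centre & bar line
crop(im,225,125,405,290,4,"w17d.png")
```

```text
[array([ 0.51544973, -0.28743827,  0.102     ]), array([ 0.515273  , -0.28778179,  0.092     ])] [-0.03710361 -0.05223684  0.        ]
```

View pics/w17d.png

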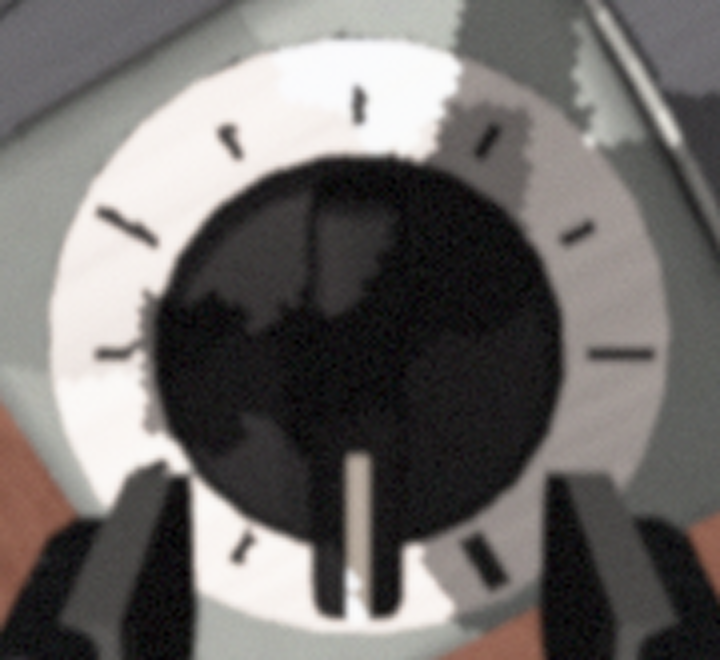

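The pointer sits exactly on the first mark after the broad off mark, so four clicks remain. The long fifth mark is at crop (125,225). The dial centre is about (0.5155, -0.2876). Descending to grip the bar.

Run:
```python
from h import *
goto([.5155,-.2876,.281],[0,0,-1],[.5779,.8161,0])
```

```text
shift cm [ 0.2  -0.07  6.04] turn [-0.001   0.0014 -0.001 ] deg 0.1
```

```bash
python3 -m jog '[[[0.55,0.2,-0.1,2.5,0,0,0],[0.55,0.2,-0.1,5,0,0,0],[0.55,0.2,-0.1,6,0,0,0],[0.55,0.2,-0.1,6,0,0,0],[0.7,0.2,-0.1,6,0,0,0],[0.92,0.2,-0.1,6,0,0,0],[0.92,0.2,-0.1,6,0,0,0],[0.92,0.2,-0.1,6,0,0,0]]]' 40
python3 - <<'E'
from h import *
st(); print(bot.read_state()["torque"])
E
```

```text
time: 23.18
tool_pos: [0.5155, -0.2886, 0.2825]
tcp_rot: [0.952, 2.991, -0.002]
wrist_force: [-0.8, 2.5, 6.2]
width: 0.156
t 23.18 tcp [ 0.5155 -0.2886  0.2825] y [ 0.578  0.816 -0.001] z [ 0.002 -0.002 -1.   ] F [-0.8  2.5  6.2] w 0.156 q [-0.55  0.21  1.91 -0.    1.02 -1.51]
[ 0.27783411 -0.02268793 -0.05332225]
```

```bash
python3 -m jog '[[[0.92,0,0,-0.1,0,0,0.17],[0.92,0,0,-0.1,0,0,0.35],[0.92,0,0,-0.1,0,0,0.524],[0.92,0,0,-0.1,0,0,0.524],[0.92,0,0,-0.1,0,0,0.524]]]'
python3 - <<'E'
from h import *
st(); print(bot.read_state()["torque"])
E
```

```text
time: 23.8
tool_pos: [0.5158, -0.2883, 0.2825]
tcp_rot: [1.689, 2.645, 0.0]
wrist_force: [3.5, 2.5, 0.3]
width: 0.151
t 23.8 tcp [ 0.5158 -0.2883  0.2825] y [0.907 0.42  0.002] z [ 0.003 -0.002 -1.   ] F [3.5 2.5 0.3] w 0.151 q [-0.55  0.21  1.91  0.    1.02 -0.99]
[ 0.32323887 -0.76795549 -0.07052782]
```

```bash
python3 -m jog '[[[0.92,0,0,0,0,0,0.17],[0.92,0,0,0,0,0,0.35],[0.92,0,0,0,0,0,0.524],[0.92,0,0,0,0,0,0.524],[0.92,0,0,0,0,0,0.524]]]'
python3 -m jog '[[[0.92,0,0,0,0,0,0.17],[0.92,0,0,0,0,0,0.35],[0.92,0,0,0,0,0,0.524],[0.92,0,0,0,0,0,0.524],[0.92,0,0,0,0,0,0.524]]]'
python3 - <<'E'
from h import *
st(); print(bot.read_state()["torque"])
im=bot.read_camera("wrist")[:,:,::-1].copy(); cv2.imwrite("pics/w18.png",im)
E
```

```text
time: 24.42
tool_pos: [0.5162, -0.2882, 0.2825]
tcp_rot: [2.316, 2.116, 0.003]
wrist_force: [6.9, 2.0, -0.9]
width: 0.152
time: 25.05
tool_pos: [0.5166, -0.2883, 0.2826]
tcp_rot: [2.785, 1.444, 0.006]
wrist_force: [8.5, 2.1, -2.4]
width: 0.154
t 25.05 tcp [ 0.5166 -0.2883  0.2826] y [ 0.817 -0.576  0.006] z [ 0.006 -0.002 -1.   ] F [ 8.5  2.1 -2.4] w 0.154 q [-0.55  0.21  1.91  0.    1.02  0.06]
[ 0.35175949 -1.30099148 -0.05323909]
```

View pics/w18.png

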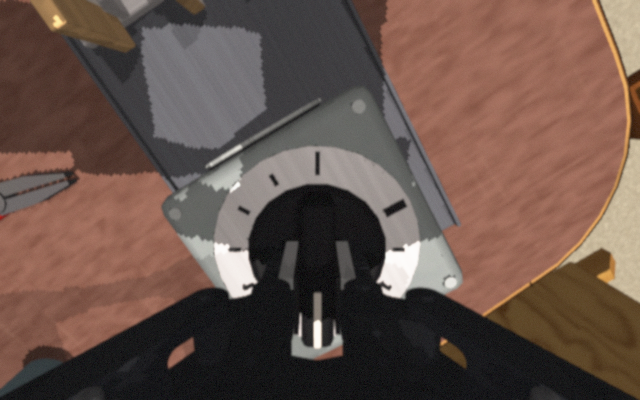

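The dial now points at four, straight opposite the mark for ten at (317,160). One more click.

```bash
python3 -m jog '[[[0.92,0,0,0,0,0,0.17],[0.92,0,0,0,0,0,0.34],[0.92,0,0,0,0,0,0.44],[0.92,0,0,0,0,0,0.515],[0.92,0,0,0,0,0,0.515],[0.92,0,0,0,0,0,0.515]]]'
python3 - <<'E'
from h import *
st(); print(bot.read_state()["torque"])
E
python3 -m jog '[[[0.85,0,0,0,0,0,0],[0.7,0,0,0,0,0,0],[0.5,0,0,0,0,0,0],[0.5,0,0,0,0,0,0],[0.5,0,0,-2,0,0,0],[0.5,0,0,-6,0,0,0],[0.5,0,0,-6,0,0,0],[0.5,0,0,-6,0,0,0]]]'
python3 - <<'E'
from h import *
st(); im=bot.read_camera("wrist")[:,:,::-1].copy(); cv2.imwrite("pics/w19.png",im)
E
```

```text
time: 25.85
tool_pos: [0.5169, -0.2887, 0.2826]
tcp_rot: [3.061, 0.687, 0.009]
wrist_force: [10.3, 0.8, -4.0]
width: 0.154
t 25.85 tcp [ 0.5169 -0.2887  0.2826] y [ 0.427 -0.904  0.006] z [ 0.007 -0.003 -1.   ] F [10.3  0.8 -4. ] w 0.154 q [-0.55  0.21  1.91  0.    1.02  0.58]
[ 0.13240363 -1.44030485 -0.12364503]
time: 26.85
tool_pos: [0.5148, -0.2884, 0.3431]
tcp_rot: [3.064, 0.683, 0.001]
wrist_force: [0.8, -0.5, 0.3]
width: 0.499
t 26.85 tcp [ 0.5148 -0.2884  0.3431] y [ 0.425 -0.905  0.003] z [ 0.001 -0.002 -1.   ] F [ 0.8 -0.5  0.3] w 0.499 q [-0.55  0.15  1.86 -0.    1.13  0.58]
```

View pics/w19.png

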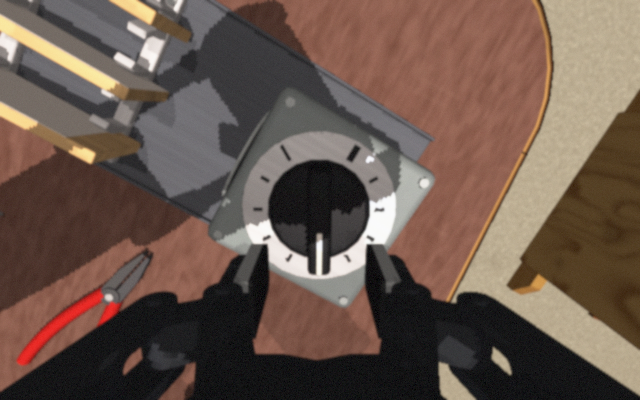

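The pointer is at (319,270) and the off mark at (354,153), about 150° clockwise apart, which is five. I'll withdraw and check everything.

```bash
python3 -m jog '[[[0.5,0,0,-5,0,0,0],[0.5,0,0,-10,0,0,0],[0.5,0,4,-13,0,0,0],[0.5,0,9,-13,0,0,0],[0.5,0,14,-13,0,0,0],[0.5,0,19,-13,0,0,0],[0.5,0,24,-13,0,0,0],[0.5,0,24,-13,0,0,0],[0.5,0,24,-13,0,0,0]]]'
python3 - <<'E'
from h import *
st(); im=bot.read_camera("top")[:,:,::-1].copy(); crop(im,290,150,450,250,5,"t20.png")
im=bot.read_camera("side")[:,:,::-1].copy(); crop(im,260,140,380,260,5,"s20.png")
E
```

```text
time: 28.02
tool_pos: [0.6165, -0.5054, 0.47]
tcp_rot: [-3.065, -0.683, 0.003]
wrist_force: [-0.6, 0.2, -1.0]
width: 0.501
t 28.02 tcp [ 0.6165 -0.5054  0.47  ] y [ 0.424 -0.905 -0.002] z [-0.002  0.001 -1.   ] F [-0.6  0.2 -1. ] w 0.501 q [-0.72  0.48  1.2  -0.    1.47  0.41]
```

View pics/t20.png

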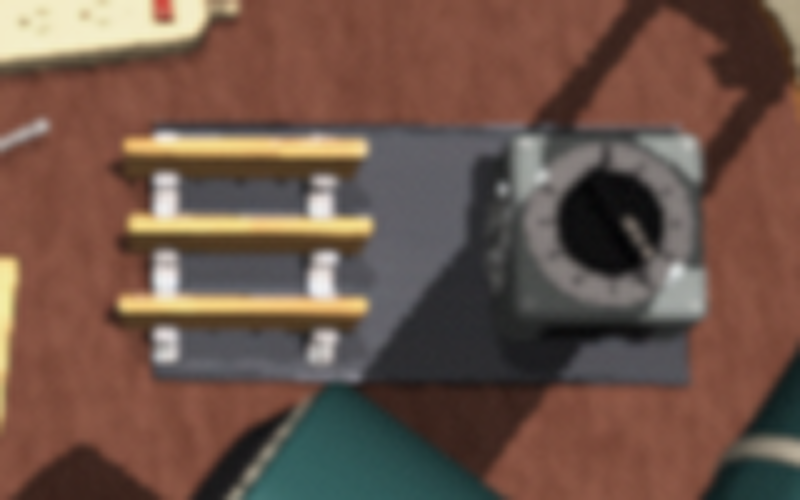

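View pics/s20.png

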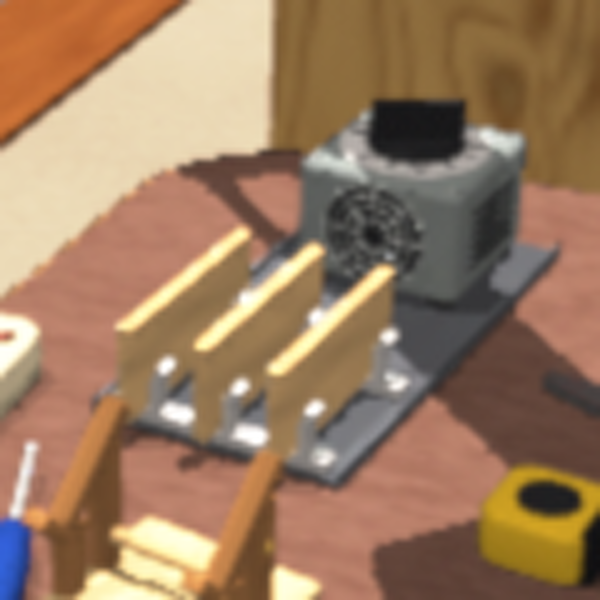

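All three boards stand parallel at the same height, the dial points at five, and the robot is clear of everything.

```bash
python3 -c "
from workcell import bot
print(bot.finish_job())"
```

```text
the job is handed in; nothing more can be done
None
```

The job is done and handed in at about 28 s of the 70 s allowed; `finish_job` gives no verdict.

- **Rest:** I leaned the sample board on the rest with its long edge on the two feet and let go of it. I backed off and the pictures showed it lying square on both cheeks.
- **Rack:** I took the board by its upper edge and lowered it into the free middle slot. It touched the slot floor at a tool height of 0.2277 m, against the 0.228 m predicted. I pressed to about 25 N before easing off and letting go. The last top and side pictures show three parallel boards of equal height, with the two original boards still in place.
- **Dial:** It started at one. I turned it clockwise click by click through four clicks and let go. In the last wrist picture the pointer stands about 150 degrees clockwise of the off mark, which is five; the top view agrees. I commanded the last click half a degree short and left the pawl to pull it in, so it was not turned past five.

**Measurements that disagreed:**
- The mask for the leaning board read 71 mm wide instead of 64, because it also caught part of a cheek. I used only its upper edge.
- Estimates of the dial centre differed by 3 to 6 mm, with some early rough ones further off. I used the closest camera view for the grip.

The robot touched nothing at the end, and no measured force went above about 27 N.

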